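Stack a roller in its pin nest and lift it out level

TASK

Stack the three loose aluminium parts of the roller squarely in the pin nest, letting go of each before the next: first the thick body, then the ring-shaped spacer, then the flat top disc. Then grip the stack by its body, lift it straight up until the body's underside is well clear of the pin tops, with the spacer and disc still lying squarely on it, and hold it level and still for two seconds; finish while holding it there. Leave the caster wheel, the bolt and the turned wooden foot where they are.

Things in the scene. Friction and masses are not known exactly. Their poses are not given: they have to be found in the camera images.
- nest: Pin nest, fixed on the bench: steel plate 110 (x) x 100 (y) x 10 mm with a round seat 36 mm across and four upright 10 mm pins at x = +-24, y = +-20 mm. Pins: straight to 78 mm above the bench and taper to noses at 90 mm. Gaps between pins: 38 mm wide towards +y and -y (room for fingers closing along y) and 30 mm towards +-x. Origin: centre of underside, z up.
- nest_seat (a point): Centre of the top of the round seat, 22 mm above the bench (12 mm above the plate), axes as the nest's; the body stands here. The pins form a pocket 53 mm across round it: 1.5 mm play all round for the 50 mm parts. To the left of the nest (beyond y = 0.35 m, x over 0.45 m) a wood lathe 0.4 m high stands on the bench: keep the arm clear of it.
- roller_body: The roller body, a solid turned aluminium cylinder 50 mm in diameter and 40 mm high with two fine grooves, 0.21 kg, standing upright and loose. Origin at the centre of its underside, z along its axis, up.
- spacer: Spacer: plain aluminium ring, outer diameter 50 mm, bore 28 mm, 12 mm high, 0.045 kg, lying flat and loose. Origin on its axis at the underside, z up.
- top_disc: Top disc: solid aluminium disc 50 mm in diameter, 10 mm thick, with a small centre mark, 0.05 kg, lying flat and loose. Origin at the centre of its underside, z up. Only friction keeps body, spacer and disc together (faces are flat); stacked they are 62 mm high.
- wheel: Bystander: pale cream caster wheel with a hub, 43 mm in diameter, 18 mm high, lying flat and loose. Origin at the centre of its underside.
- bolt: Bystander: dark hexagon bolt standing on its head, 25 x 28 x 53 mm high, loose. Origin at the centre of its underside.
- turned_foot: Bystander: pale turned wooden foot standing upright, 38 mm in diameter, 81 mm high, loose. Origin at the centre of its underside.
Mind the look-alikes: they are no part of the job. Several things have the shape of the roller_body; the one meant has the colours described above.

How it is judged:
By the outcome, as a careful person would: the job done as asked, in the order asked, and still so for the second after the job is handed in, while the arm keeps its last pose, push and grip.
It also fails if it takes over 72 s, if anything falls off the work surface, if the arm or the gripper's body presses on something with over 40 N, if the wrist force passes 120 N, or if a joint passes its speed limit or range.

ROBOT

A 6-joint arm with a two-finger parallel gripper is mounted at the origin on a cart in front of the work surface, level with it; the furniture and walls round the work are solid. World frame = base frame: x ahead of the robot, y to its left, z up, the work surface at z = 0. Lengths are in m, angles in rad, forces in N, time in s.
With the tool pointing down it reaches from about 0.35 to 0.85 m from the base axis. Payload 8.1 kg.
Tool frame: the origin (TCP) lies on the centre line of the jaws, within the pads' length; the fingertips stand 19 mm ahead of it and the grasp point (between the pads) is the TCP (robot.tips_ahead is the distance from the TCP to the fingertips, in m); y points along the fingers, z is the direction in which the jaws open and shut, and the axes are right-handed (so a half turn about y gives the same grasp; the last joint's range is limited). The gripper opens to 93 mm and grips with 3 to 60 N. Pads are 15 mm wide; open, the fingers measure 128 mm over their backs; the gripper's body (75 mm by 188 mm) begins 65 mm behind the grasp point.
Start: joints at [-1.257, 0.13, 1.488, -0, 1.523, -0.085], TCP at [0.233, -0.553, 0.238] pointing down, gripper open.
Joint ranges: [-2.96, 2.96], [-0.89, 2.26], [0.02, 2.5], [-1.34, 4.48], [0, 2.73], [-2.66, 2.66]. Speed limits (rad/s): [2.39, 2.39, 2.79, 3.14, 3.14, 3.14].

INTERFACE

Orientations are given as a rotation vector (axis times angle).
In Python, from plant import robot, imaging, models gives the robot as it stands.
- The arm moves only by the tool carry_out, never from a script. Its argument "motion" is one flat list of numbers, 7 for each row, row after row: the shift along the tool's x, y, z in m, then the turn, a rotation vector about the tool's x, y, z in degrees, then the opening, from -1 (shut) to 1 (fully open). A call has exactly 5 rows; each row shifts and turns the pose as measured when the row begins, along the tool's axes as they then stand; what a row does not reach is not made up. A row lasts 1/10 s, in which the tool goes at most 50 mm and 8.59 degrees, less where a joint would pass 70% of its speed; a pose out of reach is approached as far as the arm can. A call is refused whole if a number of a shift passes 0.05 or a number of a turn 8.59, either way. A call with a gripper value outside its range is refused whole. The fingers move at their own pace and stop on an object; "squeeze" is the grip in N (left out, the last holds). Time passes only in rows, so rows that do not move let the fingers close, or fill a call up. It gives the time, the measured TCP pose, the force and the opening at its end, in the units of the state.
- robot.read_state(): the state, without advancing time (a new reading comes with each control period).
- imaging.read_camera(name): name is "side" or "top" or "wrist"; returns the picture (400x640x3 uint8, blue, green, red); there is no depth.
- imaging.camera_model(name): a dict with "K" (3x3 intrinsics, pixels), "position" and "orientation" of the camera in the world. Camera axes: x right, y down, z forward; pixel columns grow to the right and rows downward; lengths in m; the calibration is good to about 2 mm. A picture is of the moment at which its call begins: read the wrist's pose just before it. camera_model takes no time and is no camera call; for the wrist camera it gives the pose at the moment of the call.
- robot.close_job(): hands the job in, once; it reports no verdict.
Trained networks look in the newest picture that a camera, given by its name, has taken for a name from the list of things; names that differ only in an ending like _2 or _b are one class to them, and where a whole thing is asked for, a point or a joint stands for the part that bears it (a point fixed in the world has none). Each returns a list of dicts, best first, with "confidence" (0 to 1); they miss things now and then, are a little off and sometimes report something else, mostly with a low value. They report only what shows in the picture. A call takes as long as a camera call. They do not tell look-alikes from the thing itself.
- models.outline_of(camera, thing): "pixels" (400x640 bool, what is visible of it) and "pixel" ([column, row] in pixels, amid what is visible of it).
The state is a dict: "t": time; "q": joint angles; "dq": joint speeds; "joint_torque": joint torques, N m; "tool_pos": TCP position; "orientation": TCP orientation; "force": force on the tool from outside, world axes, zero at the start; "wrist_torque": the same for the moment, N m; "opening": finger opening in m.
Only numpy, scipy, OpenCV 4.12 (cv2) and the standard library are available. Lean on these libraries where they do the work, as an engineer would, in place of code of your own. Each camera call takes 0.05 s, during which the arm holds its last target.

## Working session

There is one attempt and no reset: what is moved stays moved. The work goes in short steps, Python scripts to look and compute and a tool call to move; the robot and the scene stay as the last step left them, time stands still between calls to the robot, and variables do not carry over. Pictures are saved under pics/ and viewed, and the job is handed in when it is done.

Besides the shell and the picture viewer there is one more tool, called after "Emit:" by a JSON object that holds its "op" and its "data". carry_out: Moves the arm, as the interface text tells. Its arguments: {"type":"object","properties":{"motion":{"type":"array","items":{"type":"number"}},"squeeze":{"type":"number"}},"required":["motion"]}

```bash
ls; mkdir -p pics; python3 - <<'E'
from plant import robot, imaging, models
import cv2
s=robot.read_state(); print(s)
for n in ["side","top","wrist"]:
    im=imaging.read_camera(n); cv2.imwrite(f"pics/{n}0.png",im)
    print(n,imaging.camera_model(n))
E
```

```text
pics
{'t': 0.0, 'q': array([-1.25739454e+00,  1.31161419e-01,  1.48927229e+00,  1.24523538e-05,
        1.52297837e+00, -8.53924717e-02]), 'dq': array([-1.16285402e-03,  1.21205140e-03,  2.05164949e-06, -1.64898047e-03,
        7.16228176e-04,  6.20373654e-04]), 'joint_torque': array([ 6.97919058e-04, -5.59837139e+01, -4.91761172e+01,  7.67963938e-02,
        3.54336679e-02, -2.08049055e-04]), 'tool_pos': array([ 0.2328505 , -0.55240318,  0.23659109]), 'orientation': array([-0.40485765,  2.00429511, -2.0005994 ]), 'force': array([ 0.69529542, -0.01106752, -0.5226478 ]), 'wrist_torque': array([-0.00535903,  0.05172798,  0.03544924]), 'opening': 0.09270306376900575}
side {'K': array([[501.31421427,   0.        , 327.66169931],
       [  0.        , 501.31421427, 197.62642621],
       [  0.        ,   0.        ,   1.        ]]), 'position': array([ 0.39393346, -1.22314564,  0.90980502]), 'orientation': array([-2.21850543,  0.1336925 , -0.07905972])}
top {'K': array([[430.57107113,   0.        , 313.91293735],
       [  0.        , 430.57107113, 197.2122948 ],
       [  0.        ,   0.        ,   1.        ]]), 'position': array([ 0.44397021, -0.09754901,  1.03348795]), 'orientation': array([-2.1644409 ,  2.17912593, -0.03325466])}
wrist {'K': array([[297.17595357,   0.        , 318.87329128],
       [  0.        , 297.17595357, 197.88694683],
       [  0.        ,   0.        ,   1.        ]]), 'position': array([ 0.29712366, -0.5258728 ,  0.3829355 ]), 'orientation': array([ 2.43868173, -1.61880852, -0.20507652])}
```

View pics/top0.png

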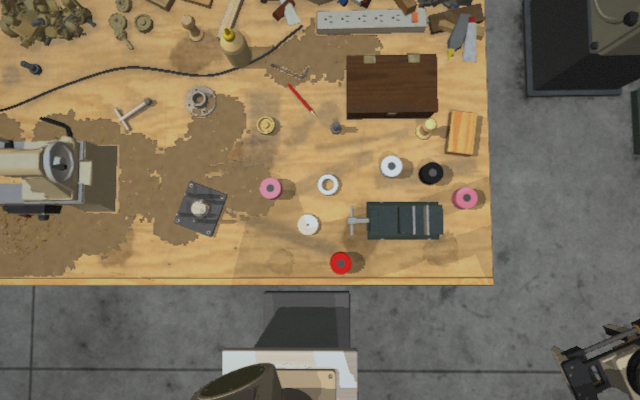

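View pics/side0.png

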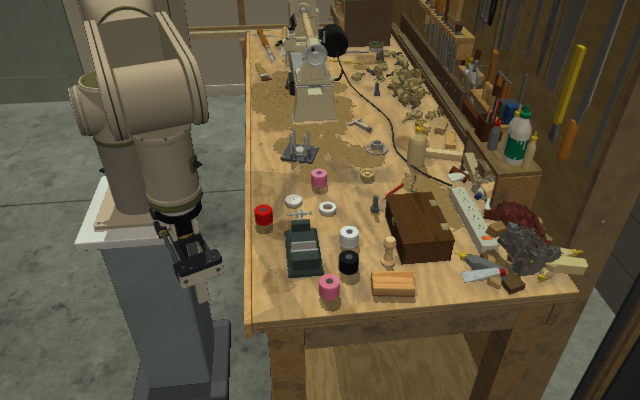

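View pics/wrist0.png

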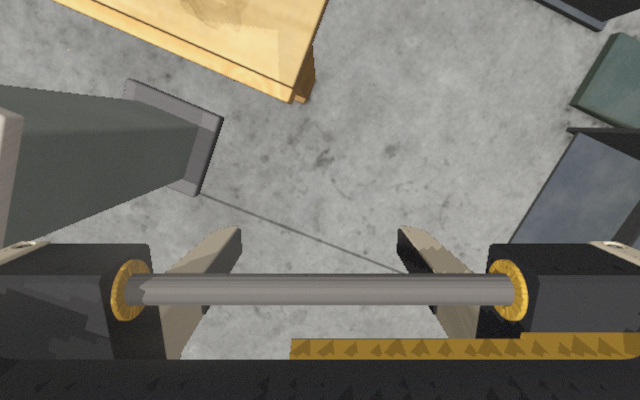

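```bash
cat > h.py <<'E'
from plant import robot, imaging, models
import cv2, numpy as np
from scipy.spatial.transform import Rotation as R
def cam(n):
    m=imaging.camera_model(n); return m["K"],np.array(m["position"]),R.from_rotvec(m["orientation"]).as_matrix()
def ray(n,px,z,c=None):
    K,p,Rm=c or cam(n)
    d=Rm@np.linalg.solve(K,[px[0],px[1],1.]); return p+d*(z-p[2])/d[2]
def proj(n,P,c=None):
    K,p,Rm=c or cam(n); q=K@(Rm.T@(np.asarray(P)-p)); return q[:2]/q[2]
E
python3 - <<'E'
from h import *
a=cv2.imread("pics/top0.png"); b=cv2.imread("pics/side0.png")
cv2.imwrite("pics/topz.png",cv2.resize(a[140:290,160:360],None,fx=4,fy=4,interpolation=cv2.INTER_CUBIC))
cv2.imwrite("pics/sidez.png",cv2.resize(b[130:290,240:440],None,fx=3.7,fy=3.7,interpolation=cv2.INTER_CUBIC))
for t,h in [("nest",.01),("roller_body",.04),("spacer",.012),("top_disc",.01),("wheel",.018),("bolt",.053),("turned_foot",.08)]:
    for n in ["top","side"]:
        for d in models.outline_of(n,t):
            m=d["pixels"]; print(t,n,round(d["confidence"],2),d["pixel"],m.sum(),ray(n,d["pixel"],h).round(3))
print(robot.read_state()["t"])
E
```

```text
nest top 0.92 [199.9, 212.9] 1829 [0.475 0.211 0.01 ]
nest side 0.9 [301.8, 148.5] 778 [0.497 0.232 0.01 ]
roller_body top 0.94 [428.6, 173.0] 476 [ 0.562 -0.328  0.04 ]
roller_body top 0.84 [467.0, 197.0] 476 [ 0.506 -0.414  0.04 ]
roller_body top 0.84 [270.3, 189.2] 411 [0.528 0.038 0.04 ]
roller_body top 0.81 [343.1, 265.5] 377 [ 0.352 -0.13   0.04 ]
roller_body top 0.69 [389.0, 167.9] 424 [ 0.575 -0.238  0.04 ]
roller_body side 0.85 [348.8, 237.1] 407 [ 0.578 -0.264  0.04 ]
roller_body side 0.71 [354.4, 263.6] 483 [ 0.576 -0.362  0.04 ]
roller_body side 0.67 [316.3, 177.0] 257 [0.523 0.016 0.04 ]
roller_body side 0.65 [329.0, 285.0] 449 [ 0.506 -0.424  0.04 ]
roller_body side 0.54 [260.6, 215.5] 376 [ 0.352 -0.15   0.04 ]
spacer top 0.74 [323.3, 183.6] 254 [ 0.543 -0.085  0.012]
spacer side 0.74 [324.2, 202.9] 171 [ 0.536 -0.078  0.012]
top_disc top 0.83 [306.4, 224.7] 341 [ 0.445 -0.044  0.01 ]
top_disc top 0.61 [263.6, 125.3] 233 [0.686 0.058 0.01 ]
top_disc side 0.69 [294.5, 200.1] 191 [ 0.451 -0.052  0.01 ]
wheel top 0.75 [263.9, 123.8] 257 [0.688 0.056 0.018]
wheel side 0.49 [368.1, 176.1] 124 [0.687 0.034 0.018]
bolt top 0.65 [338.4, 126.2] 103 [ 0.671 -0.122  0.053]
bolt side 0.55 [375.7, 204.2] 96 [ 0.671 -0.152  0.053]
turned_foot top 0.55 [425.6, 127.8] 294 [ 0.659 -0.314  0.08 ]
0.85
```

View pics/topz.png

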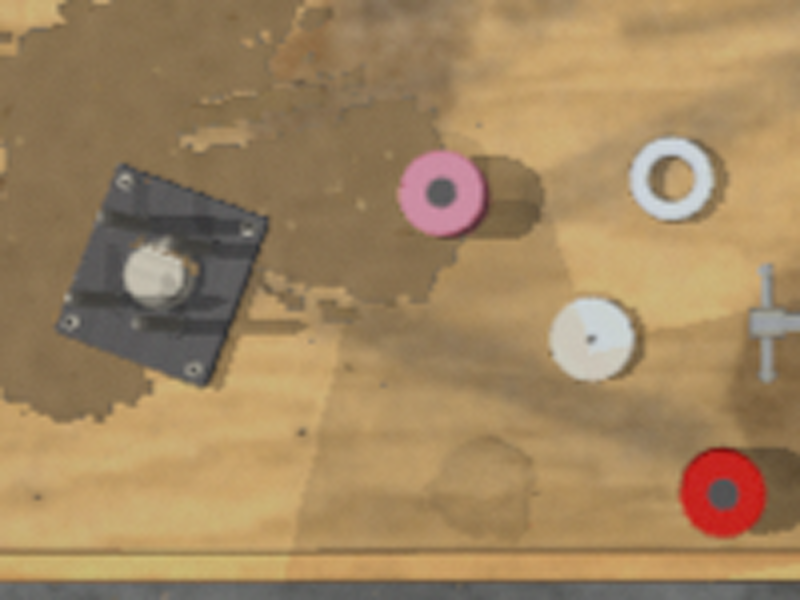

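View pics/sidez.png

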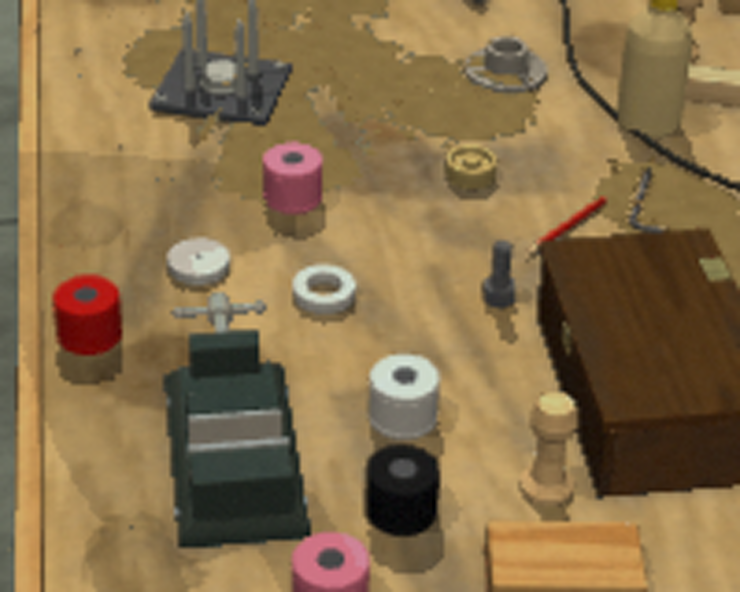

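```bash
cat >> h.py <<'E'
def plan(wps, state=None):
    """wps: list of (x,y,z,yaw_deg of jaw axis,grip or None,n rows). prints rows; jaw axis = tool z in world"""
    pass
def pose():
    s=robot.read_state(); return np.array(s["tool_pos"]),R.from_rotvec(s["orientation"]).as_matrix(),s
E
python3 - <<'E'
from h import *
p,Rm,s=pose(); print(Rm.round(3)); 
K,c,Rc=cam("wrist"); print("cam in tool",(Rm.T@(c-p)).round(4)); print((Rm.T@Rc).round(3))
cor=np.array([(122,163),(268,217),(207,387),(57,328)])/4+np.array([160,140])-0.375
W=np.array([ray("top",q,.01)[:2] for q in cor]); print(W, W.mean(0))
print(np.linalg.norm(W-np.roll(W,-1,0),axis=1))
d=(W[0]-W[3])+(W[1]-W[2]); print("yaw x",np.degrees(np.arctan2(d[1],d[0])))
d=(W[0]-W[1])+(W[3]-W[2]); print("yaw y",np.degrees(np.arctan2(d[1],d[0]))-90)
a=cv2.imread("pics/top0.png"); hsv=cv2.cvtColor(a,cv2.COLOR_BGR2HSV)
for nm,(u,v),z in [("body",(391,166),.04),("ring",(328,185),.012),("disc",(308,225),.01)]:
    m=((hsv[...,1]<70)&(hsv[...,2]>150)).astype(np.uint8)
    n,l,st,ce=cv2.connectedComponentsWithStats(m)
    roi=l[v-14:v+15,u-14:u+15]; ids=np.bincount(roi[roi>0]); i=ids.argmax()
    cn,_=cv2.findContours((l==i).astype(np.uint8),cv2.RETR_EXTERNAL,cv2.CHAIN_APPROX_NONE)
    cn=max(cn,key=len); e=cv2.fitEllipse(cn); print(nm,st[i],e,ray("top",e[0],z).round(4))
E
```

```text
[[-0.922  0.     0.388]
 [-0.388 -0.    -0.922]
 [-0.    -1.     0.   ]]
cam in tool [-0.0696 -0.1461  0.0002]
[[ 0.     0.969  0.248]
 [-0.    -0.248  0.969]
 [ 1.    -0.     0.   ]]
[[0.553631   0.23600741]
 [0.5202379  0.14699689]
 [0.4187314  0.18293602]
 [0.45445469 0.27413813]] [0.48676375 0.21001961]
[0.09506825 0.10768097 0.09794886 0.1062539 ]
yaw x -20.258558936614246
yaw y -20.98316216500143
body [379 155  24  22 343] ((390.95172119140625, 165.6253662109375), (20.60643768310547, 22.386245727539062), 81.9616928100586) [ 0.5803 -0.2422  0.04  ]
ring [317 174  22  21 259] ((327.2597961425781, 184.09230041503906), (20.179950714111328, 20.802764892578125), 111.0876693725586) [ 0.5415 -0.0947  0.012 ]
disc [297 214  22  21 359] ((307.444580078125, 224.13845825195312), (20.34413719177246, 20.885427474975586), 78.01708984375) [ 0.4466 -0.047   0.01  ]
```

```bash
cat >> h.py <<'E'
def psi():
    p,Rm,s=pose(); return np.degrees(np.arctan2(Rm[1,2],Rm[0,2]))
def rows(target, tpsi, n, grip, start=None):
    p,Rm,s=pose() if start is None else (np.array(start[:3]),None,None)
    a=psi() if start is None else start[3]
    t=np.array(target,float); da=(tpsi-a+180)%360-180
    out=[]
    for k in range(n):
        d=(t-p)/(n-k); dd=da/n
        c,sn=np.cos(np.radians(a)),np.sin(np.radians(a))
        loc=np.round([d[0]*sn-d[1]*c, -d[2], d[0]*c+d[1]*sn],4)
        if n>1 and k<n-1: loc=np.round(loc,3)
        p=p+np.array([loc[0]*sn+loc[2]*c, -loc[0]*c+loc[2]*sn, -loc[1]]); a+=dd
        out.append([*loc,0,round(-dd,2),0,grip])
    for i in range(0,n,5):
        print(", ".join(",".join(f"{v:g}" for v in r) for r in out[i:i+5]))
    return [*p,a]
E
python3 -c "
from h import *
print(pose()[0],psi())
rows((.52,-.2,.28),45,15,1)"
```

```text
[ 0.23300801 -0.55291926  0.23766066] -67.15098861033073
-0.027,-0.003,-0.014,0,-7.48,0,1, -0.028,-0.003,-0.011,0,-7.48,0,1, -0.03,-0.003,-0.007,0,-7.48,0,1, -0.03,-0.003,-0.003,0,-7.48,0,1, -0.03,-0.003,0.001,0,-7.48,0,1
-0.03,-0.003,0.005,0,-7.48,0,1, -0.029,-0.003,0.009,0,-7.48,0,1, -0.028,-0.003,0.012,0,-7.48,0,1, -0.026,-0.003,0.016,0,-7.48,0,1, -0.023,-0.003,0.019,0,-7.48,0,1
-0.021,-0.002,0.022,0,-7.48,0,1, -0.018,-0.003,0.025,0,-7.48,0,1, -0.014,-0.002,0.027,0,-7.48,0,1, -0.011,-0.003,0.028,0,-7.48,0,1, -0.0065,-0.0023,0.0294,0,-7.48,0,1
```

Emit:
{"op": "carry_out", "data": {"motion": [-0.027,-0.003,-0.014,0,-7.5,0,1,-0.028,-0.003,-0.011,0,-7.5,0,1,-0.03,-0.003,-0.007,0,-7.5,0,1,-0.03,-0.003,-0.003,0,-7.5,0,1,-0.03,-0.003,0.001,0,-7.5,0,1]}}

```text
t: 1.35
tool_pos: [0.3276, -0.4334, 0.2521]
orientation: [-0.929, 1.569, -1.568]
force: [0.6, -0.6, 0.6]
opening: 0.093
```

Emit:
{"op": "carry_out", "data": {"motion": [-0.03,-0.003,0.005,0,-7.5,0,1,-0.029,-0.003,0.009,0,-7.5,0,1,-0.028,-0.003,0.012,0,-7.5,0,1,-0.026,-0.003,0.016,0,-7.5,0,1,-0.023,-0.003,0.019,0,-7.5,0,1]}}

```text
t: 1.85
tool_pos: [0.4227, -0.3075, 0.2683]
orientation: [-1.29, 1.075, -1.076]
force: [0.9, -0.3, -0.4]
opening: 0.0935
```

Emit:
{"op": "carry_out", "data": {"motion": [-0.021,-0.002,0.022,0,-7.5,0,1,-0.018,-0.003,0.025,0,-7.5,0,1,-0.014,-0.002,0.027,0,-7.5,0,1,-0.011,-0.003,0.028,0,-7.5,0,1,-0.0065,-0.0025,0.0295,0,-7.5,0,1]}}

```text
t: 2.35
tool_pos: [0.5151, -0.1788, 0.2823]
orientation: [-1.5, 0.552, -0.556]
force: [-0.7, -0.2, -0.3]
opening: 0.0927
```

```bash
python3 -c "
from h import *
p,Rm,s=pose(); print(p,psi(),s['t'],Rm[:,1],s['opening'],s['q'])
im=imaging.read_camera('wrist'); cv2.imwrite('pics/w1.png',im); np.save('c1.npy',np.array(cam('wrist'),dtype=object),allow_pickle=True)"
```

```text
[ 0.51506386 -0.17880616  0.28226371] 49.448923108601484 2.35 [ 0.00220086 -0.0022413  -0.99999507] 0.09266759268755899 [-4.27438198e-01 -3.54949868e-02  1.57859027e+00 -1.12765566e-03
  1.59556539e+00 -1.29051472e+00]Traceback (most recent call last):
  File "<string>", line 4, in <module>
    im=imaging.read_camera('wrist'); cv2.imwrite('pics/w1.png',im); np.save('c1.npy',np.array(cam('wrist'),dtype=object),allow_pickle=True)
                                                                                     ~~~~~~~~^^^^^^^^^^^^^^^^^^^^^^^^^^^
ValueError: could not broadcast input array from shape (3,3) into shape (3,)
```

View pics/w1.png

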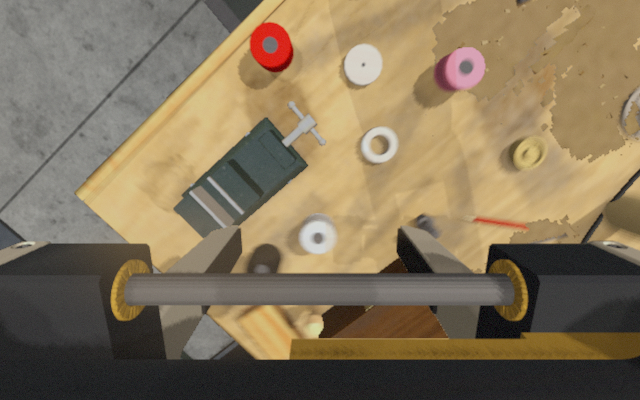

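```bash
cat >> h.py <<'E'
import pickle
def snap(n,name):
    p,Rm,s=pose(); c=cam(n); im=imaging.read_camera(n); cv2.imwrite(f'pics/{name}.png',im)
    pickle.dump((c,p,Rm),open(f'{name}.pkl','wb')); return im,c
def fit(im,uv,r=30,sm=70,vm=150):
    hsv=cv2.cvtColor(im,cv2.COLOR_BGR2HSV); u,v=uv
    m=((hsv[...,1]<sm)&(hsv[...,2]>vm)).astype(np.uint8)
    w=np.zeros_like(m); w[max(0,v-r):v+r,max(0,u-r):u+r]=1; m&=w
    n,l,st,ce=cv2.connectedComponentsWithStats(m); i=1+st[1:,4].argmax()
    cn,_=cv2.findContours((l==i).astype(np.uint8),cv2.RETR_EXTERNAL,cv2.CHAIN_APPROX_NONE)
    cn=max(cn,key=len); cn=cv2.convexHull(cn); return cv2.fitEllipse(cn),cn[:,0]
def circ(pts,c,z,r=None):
    W=np.array([ray(None,q,z,c)[:2] for q in pts])
    A=np.c_[2*W,np.ones(len(W))]; x=np.linalg.lstsq(A,(W**2).sum(1),rcond=None)[0]
    return x[:2], np.sqrt(x[2]+x[:2]@x[:2])
E
python3 -c "
from h import *
im,c=snap('wrist','w2'); print(pose()[0],psi())
for nm,uv,z in [('body',(317,235),.04),('ring',(379,145),.012),('disc',(363,65),.01)]:
    e,cn=fit(im,uv); print(nm,e,ray(None,e[0],z,c).round(4),circ(cn,c,z))
z=cv2.resize(im[30:290,200:440],None,fx=2.3,fy=2.3,interpolation=cv2.INTER_CUBIC); cv2.imwrite('pics/w2z.png',z)
"
```

```text
[ 0.51610736 -0.1771546   0.28236632] 49.55657114141175
body ((311.01495361328125, 233.940673828125), (36.26767349243164, 42.04745101928711), 3.2643954753875732) [ 0.5762 -0.2367  0.04  ] (array([ 0.57653168, -0.23666888]), np.float64(0.028698483219331102))
ring ((374.45843505859375, 146.3179473876953), (35.172786712646484, 37.0316162109375), 31.762771606445312) [ 0.5419 -0.0931  0.012 ] (array([ 0.54221059, -0.09333511]), np.float64(0.02488499122615929))
disc ((359.587158203125, 65.78091430664062), (38.14731216430664, 41.12145233154297), 8.517292976379395) [ 0.447  -0.0449  0.01  ] (array([ 0.44733528, -0.04513146]), np.float64(0.024880551501821568))
```

View pics/w2z.png

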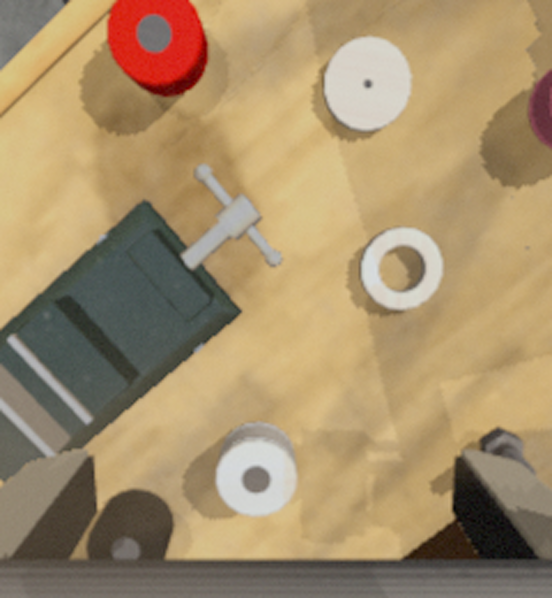

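```bash
python3 -c "
from h import *
c=pickle.load(open('w2.pkl','rb'))[0]
im=cv2.imread('pics/w2.png')
print(ray(None,(311.5,237.2),.04,c))
e,cn=fit(im,(317,235),sm=45,vm=215); print(e,circ(cn,c,.04))
a=cv2.imread('pics/top0.png'); ct=cam('top')
e,cn=fit(a,(391,166),15,sm=45,vm=215); print(e,circ(cn,ct,.04))
g=cv2.cvtColor(a,cv2.COLOR_BGR2GRAY)[155:180,378:406]; print(g)
"
```

```text
[ 0.5803431  -0.23934946  0.04      ]
((309.9021911621094, 232.56570434570312), (19.498828887939453, 27.48992347717285), 79.06721496582031) (array([ 0.57614793, -0.23849307]), np.float64(0.01866587639468071))
((390.4702453613281, 167.34291076660156), (9.287121772766113, 19.414758682250977), 124.2493896484375) (array([ 0.58045403, -0.24321897]), np.float64(0.01977299371152929))
[[176 173 163 157 156 152 152 149 147 150 160 168 168 173 171 164 157 150
  147 158 166 168 170 169 170 172 173 174]
 [172 164 157 153 151 148 143 149 158 172 191 202 203 206 203 200 191 175
  162 160 164 165 168 169 170 170 173 173]
 [168 157 152 147 146 143 152 175 195 207 209 209 210 209 208 208 208 207
  197 180 167 158 156 158 157 158 166 170]
 [159 148 143 143 140 149 181 203 208 208 208 208 207 207 210 208 207 209
  209 203 183 148 122 120 119 122 147 159]
 [158 146 144 140 151 181 202 206 207 208 208 208 208 208 207 207 207 207
  208 208 207 178 135 123 123 124 124 126]
 [157 145 145 143 176 203 208 207 208 207 207 208 209 207 208 207 207 207
  207 208 208 196 165 132 121 122 123 125]
 [155 144 141 155 
[... 1505 characters left out ...]
142 140 135 138 129 115 151 184 197 205 207 208 208 208 208 208 208 205
  201 186 150 110 102  99  99 103 104 108]
 [139 136 136 141 136 119 123 137 155 177 196 201 203 205 204 204 196 184
  163 139 112 103 102 100 100 101 101 104]
 [135 135 136 136 141 130 111 113 104 102 145 160 171 178 176 173 144 124
  114 103 103 104 104 101 101 100 100 102]
 [137 138 139 140 138 133 125 127 117 116 104  98 104  96  99  97  93 103
  107 106 106 104 100 101 100 104 103 114]
 [141 142 143 142 142 141 140 136 132 147 132 120 117 111 117 117 118 120
  120 121 122 117 115 115 113 117 118 133]
 [141 143 143 143 143 143 142 145 143 142 142 142 142 144 141 144 146 148
  149 149 148 145 143 143 141 143 143 141]]
```

```bash
python3 -c "
from h import *
print(pose()[0],psi(),pose()[1][:,1])
rows((.5803,-.241,.135),50,5,1)"
```

```text
[ 0.51610736 -0.1771546   0.28236632] 49.55657114141175 [ 0.00305404 -0.00126334 -0.99999454]
0.018,0.03,-0.001,0,-0.09,0,1, 0.018,0.029,-0.002,0,-0.09,0,1, 0.018,0.03,-0.001,0,-0.09,0,1, 0.018,0.029,-0.002,0,-0.09,0,1, 0.0182,0.0294,-0.0012,0,-0.09,0,1
```

Emit:
{"op": "carry_out", "data": {"motion": [0.018,0.03,-0.001,0,0,0,1,0.018,0.029,-0.002,0,0,0,1,0.018,0.03,-0.001,0,0,0,1,0.018,0.029,-0.002,0,0,0,1,0.018,0.03,-0.001,0,0,0,1]}}

```text
t: 2.95
tool_pos: [0.5854, -0.2457, 0.1386]
orientation: [-1.501, 0.543, -0.571]
force: [0.4, 0.2, 0.6]
opening: 0.0929
```

```bash
python3 -c "
from h import *
im,c=snap('wrist','w3');print(pose()[0],psi(),pose()[1][:,1])
im,c=snap('wrist','w4');print(pose()[0],psi(),pose()[1][:,1])
print(proj(None,(.5803,-.241,.04),c))
z=cv2.resize(im[100:300,200:440],None,fx=3,fy=3,interpolation=cv2.INTER_CUBIC); cv2.imwrite('pics/w4z.png',z)"
```

```text
[ 0.58364596 -0.24606067  0.13134241] 49.16022802299652 [ 0.00828793 -0.00557847 -0.99995009]
[ 0.58245401 -0.24483569  0.13290396] 49.166248238092514 [ 0.00632766 -0.00427445 -0.99997084]
[319.49187347 198.0680522 ]
```

View pics/w4z.png

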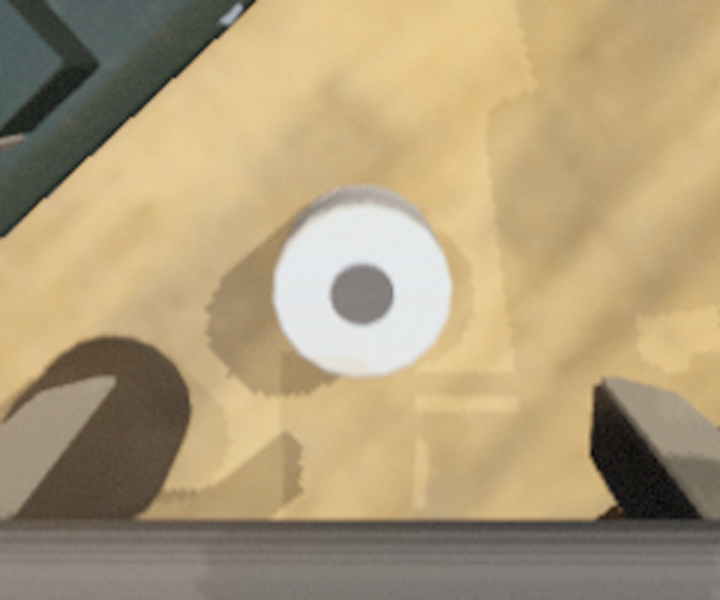

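```bash
python3 -c "
from h import *
print(pose()[0],psi(),pose()[1][:,1],pose()[1].T@np.array([0,0,-1]))
rows((.581,-.2405,.027),50,5,.42)"
```

```text
[ 0.58245401 -0.24483569  0.13290396] 49.166248238092514 [ 0.00632766 -0.00427445 -0.99997084] [-7.58249032e-03  9.99970844e-01 -9.03376764e-04]
-0.001,0.021,0,0,-0.17,0,0.42, -0.001,0.021,0.001,0,-0.17,0,0.42, -0.001,0.021,0,0,-0.17,0,0.42, -0,0.022,0.001,0,-0.17,0,0.42, -0.0009,0.0209,0.0003,0,-0.17,0,0.42
```

Emit:
{"op": "carry_out", "data": {"motion": [-0.001,0.028,0,0,0,0.2,0.42,-0.001,0.028,0.001,0,0,0.2,0.42,-0.001,0.025,0,0,0,0,0.42,0,0.015,0.001,0,0,0,0.42,0,0.007,0,0,0,0,0.42]}}

```text
t: 3.55
tool_pos: [0.583, -0.2453, 0.0332]
orientation: [-1.497, 0.558, -0.57]
force: [0.1, 0.8, -0.6]
opening: 0.0664
```

```bash
python3 -c "
from h import *
p,Rm,s=pose();print(p,psi(),s['dq'].round(3),s['opening'],s['force'],Rm.T@np.array([0,0,-1]))
rows((.581,-.2405,.025),50,2,.42)"
```

```text
[ 0.58299273 -0.24528133  0.03323894] 48.666960831815324 [-0.006  0.08   0.025 -0.001 -0.109  0.004] 0.06639655901688879 [ 0.10272796  0.7890015  -0.57085338] [-0.00717955  0.99997238 -0.00192044]
-0.002,0.004,0.001,0,-0.67,0,0.42, -0.0026,0.0042,0.0013,0,-0.67,0,0.42
```

Emit:
{"op": "carry_out", "data": {"motion": [-0.002,0.004,0.001,0,-0.4,0.2,0.42,-0.002,0.003,0.001,0,-0.4,0.2,0.42,0,0,0,0,0,0,0.42,0,0,0,0,0,0,0.42,0,0,0,0,0,0,0.42]}}

```text
t: 4.05
tool_pos: [0.5835, -0.2421, 0.0304]
orientation: [-1.498, 0.548, -0.558]
force: [-0.4, -0.6, -0.7]
opening: 0.0663
```

```bash
python3 -c "
from h import *
for i in range(2):
  p,Rm,s=pose();print(p,psi(),s['dq'].round(3),s['opening'],s['force'],Rm.T@np.array([0,0,-1]))
  im,c=snap('wrist','w5_%d'%i)
z=cv2.resize(im[200:400,200:440],None,fx=3,fy=3,interpolation=cv2.INTER_CUBIC); cv2.imwrite('pics/w5z.png',z)
rows((.581,-.2405,.025),50,2,.42)"
```

```text
[ 0.58347434 -0.24207167  0.03036475] 49.498551200047025 [-0.    -0.008 -0.008  0.001  0.004  0.001] 0.06630074802648486 [-0.43063358 -0.64946584 -0.74694463] [-0.00509131  0.9999821  -0.00314198]
[ 0.58363824 -0.24217518  0.03053953] 49.49888046230464 [-0.001  0.002  0.001  0.002 -0.002 -0.002] 0.06616223294903789 [-0.72284903 -0.00669555 -0.06793547] [-0.00548268  0.99997985 -0.00319925]
-0.002,0.003,-0,0,-0.25,0,0.42, -0.0009,0.0023,-0.0004,0,-0.25,0,0.42
```

View pics/w5z.png

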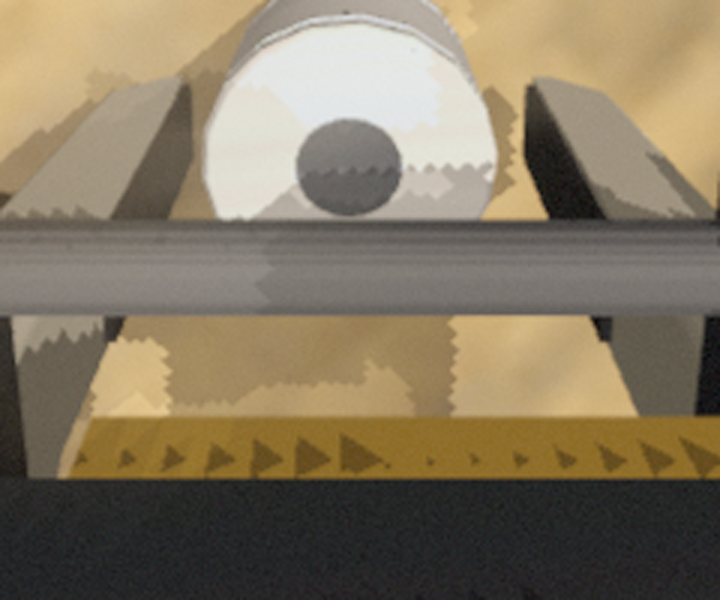

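```bash
python3 -c "
from h import *
c,p,Rm=pickle.load(open('w5_1.pkl','rb'))
P=ray(None,(316.3,255.7),.04,c);print(P, Rm.T@(P-p))
for l in [(190,85),(526,85)]: print(ray(None,(200+l[0]/3,200+l[1]/3),p[2],c)-p)
"
```

```text
[ 0.58113105 -0.2404777   0.04      ] [-0.00295698 -0.00947786 -0.0003073 ]
[-2.87963576e-02 -1.21210256e-02  2.77555756e-17]
[0.00915399 0.03217007 0.        ]
```

Emit:
{"op": "carry_out", "data": {"motion": [-0.004,0.005,0,0,0,0.2,0.42,-0.001,0.003,0,0,0,0.1,0.42,0,0,0,0,0,0,0.42,0,0,0,0,0,0,-0.2,0,0,0,0,0,0,-0.5], "squeeze": 25}}

```text
t: 4.65
tool_pos: [0.5792, -0.2385, 0.0215]
orientation: [-1.496, 0.553, -0.553]
force: [0.2, -0.4, 0.2]
opening: 0.0546
```

```bash
python3 -c "
from h import *
p,Rm,s=pose();print(p,psi(),s['opening'],s['force'],Rm.T@np.array([0,0,-1]))
P=np.array([.5811,-.2405,.04]); print(Rm.T@(P-p))"
```

```text
[ 0.57919193 -0.23851305  0.02148053] 49.490989603588 0.054606234331337565 [ 0.20600627 -0.42096771  0.17259551] [ 8.71028471e-04  9.99994971e-01 -3.04932619e-03]
[ 0.00272524 -0.0185226  -0.00021479]
```

Emit:
{"op": "carry_out", "data": {"motion": [0.002,-0.003,0,0.1,0,0,-0.2,0,0,0,0,0,0,-0.2,0,0,0,0,0,0,-1,0,0,0,0,0,0,-1,0,0,0,0,0,0,-1]}}

```text
t: 5.15
tool_pos: [0.5804, -0.2398, 0.0241]
orientation: [-1.494, 0.553, -0.553]
force: [-0.2, -0.1, -1.7]
opening: 0.0501
```

```bash
python3 -c "
from h import *
p,Rm,s=pose();print(p,psi(),s['opening'],s['force'],Rm.T@np.array([0,0,-1]))
P=np.array([.5811,-.2405,.04]); print(Rm.T@(P-p))"
```

```text
[ 0.58039129 -0.23979894  0.02411492] 49.485913456014764 0.05006189119618682 [-0.16403195 -0.09013653 -1.65727963] [ 0.00197728  0.99998721 -0.00465474]
[ 9.62813453e-04 -1.58871787e-02  1.36283303e-06]
```

```bash
python3 -c "
from h import *
e=rows((.58,-.235,.17),52,5,-1)
print()
rows((.553,.186,.20),69.5,15,-1,e)"
```

```text
-0.001,-0.029,0.001,0,-0.5,0,-1, -0.001,-0.029,0.001,0,-0.5,0,-1, -0,-0.029,0,0,-0.5,0,-1, -0.001,-0.029,0.001,0,-0.5,0,-1, -0.0004,-0.0299,0.0004,0,-0.5,0,-1

-0.019,-0.002,0.021,0,-1.17,0,-1, -0.018,-0.002,0.021,0,-1.17,0,-1, -0.018,-0.002,0.022,0,-1.17,0,-1, -0.017,-0.002,0.022,0,-1.17,0,-1, -0.017,-0.002,0.022,0,-1.17,0,-1
-0.016,-0.002,0.023,0,-1.17,0,-1, -0.016,-0.002,0.023,0,-1.17,0,-1, -0.016,-0.002,0.024,0,-1.17,0,-1, -0.015,-0.002,0.024,0,-1.17,0,-1, -0.015,-0.002,0.024,0,-1.17,0,-1
-0.014,-0.002,0.024,0,-1.17,0,-1, -0.014,-0.002,0.025,0,-1.17,0,-1, -0.013,-0.002,0.025,0,-1.17,0,-1, -0.012,-0.002,0.025,0,-1.17,0,-1, -0.0119,-0.002,0.0254,0,-1.17,0,-1
```

Emit:
{"op": "carry_out", "data": {"motion": [0,-0.015,0,0,0,0,-1,-0.001,-0.029,0.001,0,-0.5,0,-1,0,-0.034,0,0,-0.5,0,-1,-0.001,-0.034,0.001,0,-0.5,0,-1,0,-0.034,0,0,-0.5,0,-1]}}

```text
t: 5.65
tool_pos: [0.5757, -0.2354, 0.1712]
orientation: [-1.499, 0.535, -0.515]
force: [0.9, -0.4, -1.4]
opening: 0.0496
```

Emit:
{"op": "carry_out", "data": {"motion": [-0.019,-0.002,0.021,0,-1.2,0,-1,-0.018,-0.002,0.021,0,-1.2,0,-1,-0.018,-0.002,0.022,0,-1.2,0,-1,-0.017,-0.002,0.022,0,-1.2,0,-1,-0.017,-0.002,0.022,0,-1.2,0,-1]}}

```text
t: 6.15
tool_pos: [0.5716, -0.0973, 0.1988]
orientation: [-1.52, 0.438, -0.452]
force: [0.3, -0.7, -1.9]
opening: 0.0496
```

Emit:
{"op": "carry_out", "data": {"motion": [-0.016,-0.002,0.023,0,-1.2,0,-1,-0.016,-0.002,0.023,0,-1.2,0,-1,-0.016,-0.002,0.024,0,-1.2,0,-1,-0.015,-0.002,0.024,0,-1.2,0,-1,-0.015,-0.002,0.024,0,-1.2,0,-1]}}

```text
t: 6.65
tool_pos: [0.5627, 0.0496, 0.2169]
orientation: [-1.536, 0.348, -0.372]
force: [0.2, 0.1, -1.6]
opening: 0.0496
```

Emit:
{"op": "carry_out", "data": {"motion": [-0.014,-0.002,0.024,0,-1.2,0,-1,-0.014,-0.002,0.025,0,-1.2,0,-1,-0.013,-0.002,0.025,0,-1.2,0,-1,-0.012,-0.002,0.02,0,-1.2,0,-1,-0.006,-0.002,0.012,0,-1.2,0,-1]}}

```text
t: 7.15
tool_pos: [0.5508, 0.1775, 0.2345]
orientation: [-1.547, 0.256, -0.29]
force: [0.9, 0.0, -1.4]
opening: 0.05
```

```bash
python3 -c "
from h import *
for i in range(3):
  im,c=snap('wrist','n1_%d'%i)
  p,Rm,s=pose();print(p,psi(),s['t'],s['opening'],s['force'],Rm.T@np.array([0,0,-1]))
cv2.imwrite('pics/n1z.png',cv2.resize(im[0:300,140:500],None,fx=2,fy=2,interpolation=cv2.INTER_CUBIC))"
```

```text
[0.55097783 0.17894693 0.23510965] 70.19577301952759 7.2 0.04992145458310845 [-0.34317338  1.41267859 -0.84420868] [-0.02093438  0.99971292 -0.01165488]
[0.55129275 0.17733801 0.23463325] 70.09440247196609 7.25 0.04942868763645499 [-0.37693508 -1.10513993 -0.99967716] [-0.02113626  0.99971946 -0.01068915]
[0.55139493 0.17608451 0.23407045] 70.00263441866322 7.3 0.049727925922404215 [-0.06748419 -0.39693277 -1.05463484] [-0.02093051  0.99973356 -0.00973276]
```

View pics/n1z.png

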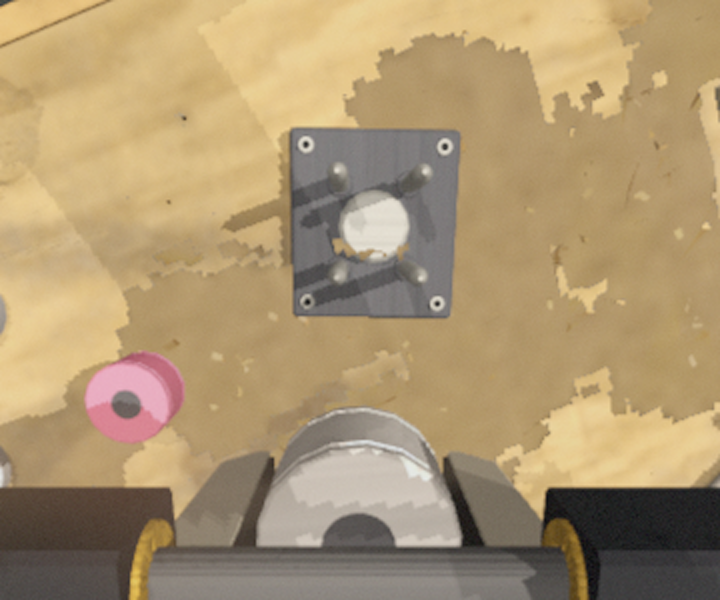

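```bash
cat > nest.py <<'E'
from h import *
from scipy.optimize import least_squares
S=np.array([[1,1],[1,-1],[-1,-1],[-1,1]])
def nestpts(q):
    x,y,a=q; c,s=np.cos(a),np.sin(a); M=np.array([[c,-s],[s,c]])
    def T(P): P=np.atleast_2d(P); return np.c_[P[:,:2]@M.T+[x,y],P[:,2]]
    cor=T([[.055*i,.05*j,.01] for i,j in S]); pin=T([[.024*i,.020*j,.09] for i,j in S]); seat=T([[0,0,.022]])
    pb=T([[.024*i,.020*j,.078] for i,j in S])
    return np.r_[cor,pin,seat,pb]
def solve(c,obs,idx,q0=(.487,.21,-.36)):
    f=lambda q:(np.array([proj(None,P,c) for P in nestpts(q)[idx]])-obs).ravel()
    r=least_squares(f,q0,x_scale=[.01,.01,.1]); return r.x,r.fun.reshape(-1,2)
E
python3 - <<'E'
from nest import *
c,p,Rm=pickle.load(open('n1_2.pkl','rb'))
Z=lambda u,v:(140+u/2-.25,v/2-.25)
# nest +x = image down?(tool x along +nest x), nest +y = tool z = image right
obs=np.array([Z(450,318),Z(293,315),Z(292,128),Z(460,131), Z(374,225)])
q,r=solve(c,obs,[0,1,2,3,8]); print(q,np.degrees(q[2])); print(r.round(2))
q,r=solve(c,obs[:4],[0,1,2,3]); print(q,np.degrees(q[2]),r.round(2).tolist())
im=cv2.imread('pics/n1_2.png'); big=cv2.resize(im[50:170,270:390],None,fx=5,fy=5,interpolation=cv2.INTER_CUBIC)
for P in nestpts(q):
    u=proj(None,P,c); cv2.circle(big,(int((u[0]-270+.5)*5),int((u[1]-50+.5)*5)),3,(0,0,255),-1)
cv2.imwrite('pics/n1o.png',big)
E
```

```text
[ 0.48727937  0.21371093 -0.36534384] -20.93266010508108
[[ 0.82  0.99]
 [-0.95  1.19]
 [-1.66 -1.42]
 [ 1.57 -1.08]
 [ 0.24  0.86]]
[ 0.48753995  0.21369593 -0.36531176] -20.93082228614536 [[0.88, 1.19], [-0.88, 1.4], [-1.59, -1.18], [1.62, -0.84]]
```

View pics/n1o.png

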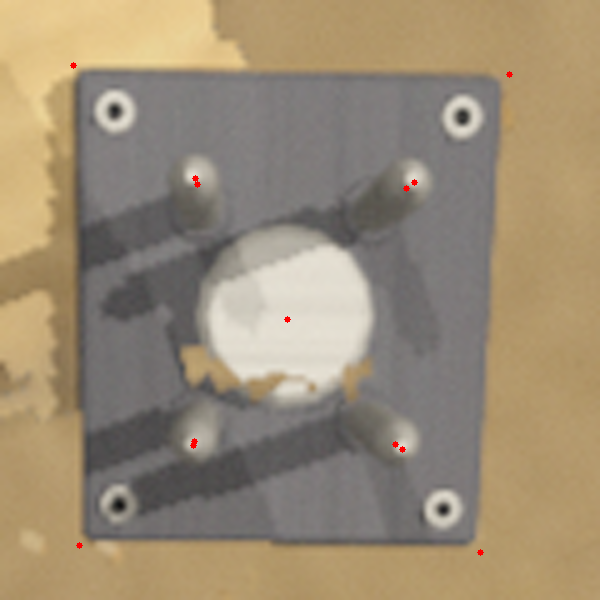

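```bash
python3 -c "
from h import *
p,Rm,s=pose();print(p,psi(),Rm.T@np.array([0,0,-1]))
a=np.radians(-20.9); t=np.array([.4873,.2135])+.065*np.array([np.cos(a),np.sin(a)]); print(t)
rows((*t,.19),69.1,3,-1)"
```

```text
[0.55139493 0.17608451 0.23407045] 70.00263441866322 [-0.02093051  0.99973356 -0.00973276]
[0.54802329 0.19031203]
-0.003,0.015,0.004,0,0.3,0,-1, -0.002,0.014,0.004,0,0.3,0,-1, -0.0031,0.0151,0.0042,0,0.3,0,-1
```

Emit:
{"op": "carry_out", "data": {"motion": [-0.003,0.015,0.004,-0.2,0.4,0.4,-1,-0.003,0.015,0.004,-0.2,0.4,0.4,-1,-0.003,0.014,0.004,-0.2,0.1,0.4,-1,0,0,0,0,0,0,-1,0,0,0,0,0,0,-1]}}

```text
t: 7.8
tool_pos: [0.547, 0.1875, 0.1836]
orientation: [-1.555, 0.296, -0.287]
force: [0.3, -0.0, -1.4]
opening: 0.0494
```

```bash
python3 -c "
from nest import *
for i in range(2):
  im,c=snap('wrist','n2_%d'%i)
  p,Rm,s=pose();print(p,psi(),s['t'],s['dq'].round(3),Rm.T@np.array([0,0,-1]))
big=cv2.resize(im[20:160,250:390],None,fx=5,fy=5,interpolation=cv2.INTER_CUBIC)
for P in nestpts((.4873,.2135,np.radians(-20.9))):
    u=proj(None,P,c); cv2.circle(big,(int((u[0]-250+.5)*5),int((u[1]-20+.5)*5)),2,(0,0,255),-1)
cv2.imwrite('pics/n2o.png',big)"
```

```text
[0.54667896 0.18741197 0.18337151] 68.70571008158413 7.85 [ 0.001 -0.012 -0.009  0.001  0.006 -0.002] [0.00541547 0.99997082 0.00538817]
[0.54700655 0.18752882 0.18405421] 68.70978567658592 7.9 [-0.    -0.012 -0.016  0.002 -0.     0.001] [0.00454756 0.99997855 0.00471301]
```

View pics/n2o.png

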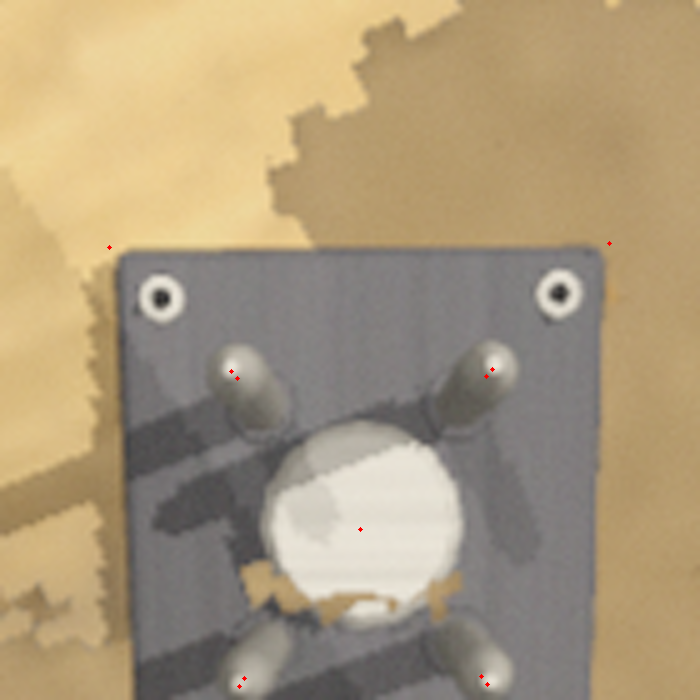

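```bash
python3 -c "
from nest import *
im=cv2.imread('pics/n2_1.png'); c,p,Rm=pickle.load(open('n2_1.pkl','rb'))
big=cv2.resize(im[170:290,230:400],None,fx=4.5,fy=4.5,interpolation=cv2.INTER_CUBIC)
for dx,col in [(0.001,(0,0,255))]:
  for h in (-.0241,.0159):
    for t in np.linspace(0,2*np.pi,60):
      P=p+Rm@np.array([dx+.025*np.cos(t),-h,.025*np.sin(t)]); u=proj(None,P,c)
      cv2.circle(big,(int((u[0]-230+.5)*4.5),int((u[1]-170+.5)*4.5)),1,col,-1)
cv2.imwrite('pics/n2b.png',big)"
```

```text
(no output)
```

View pics/n2b.png

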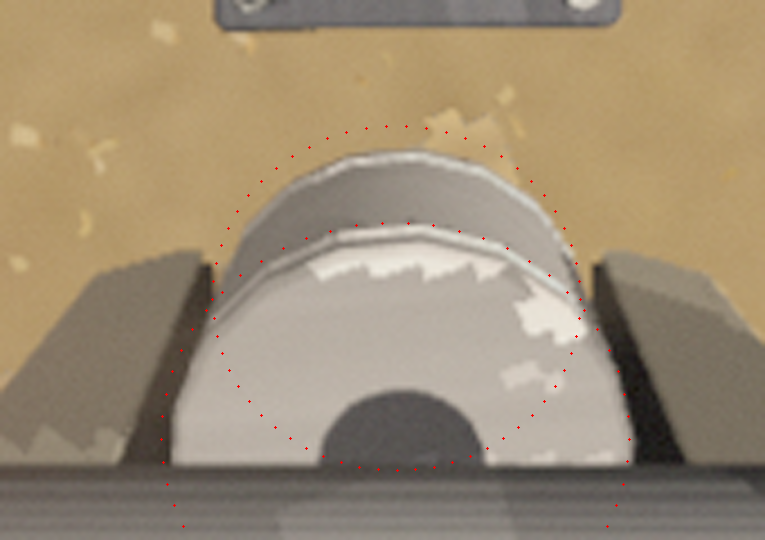

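```bash
python3 -c "
from nest import *
im=cv2.imread('pics/w4.png'); c,p,Rm=pickle.load(open('w4.pkl','rb'))
big=cv2.resize(im[150:240,270:370],None,fx=7,fy=7,interpolation=cv2.INTER_CUBIC)
for h in (0,.04):
    for t in np.linspace(0,2*np.pi,60):
      P=np.array([.5811+.025*np.cos(t),-.2405+.025*np.sin(t),h]); u=proj(None,P,c)
      cv2.circle(big,(int((u[0]-270+.5)*7),int((u[1]-150+.5)*7)),1,(0,0,255),-1)
cv2.imwrite('pics/w4b.png',big)"
```

```text
(no output)
```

View pics/w4b.png

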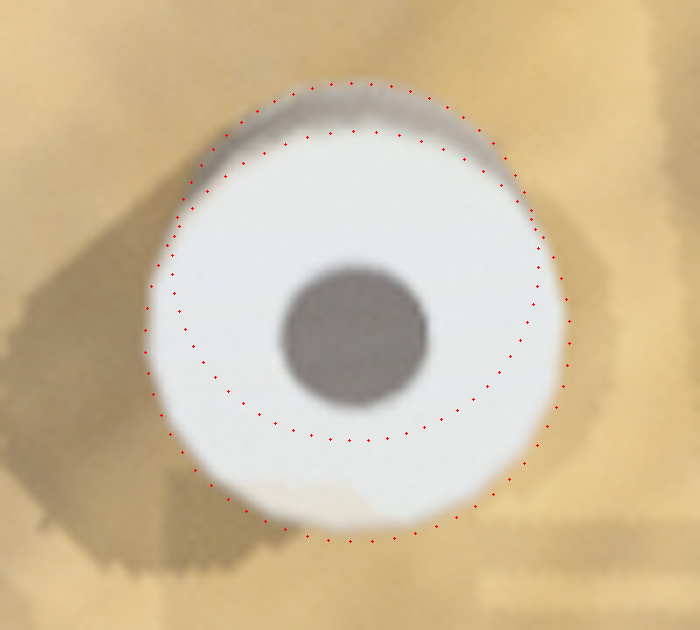

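```bash
python3 -c "
from nest import *
im=cv2.imread('pics/n2_1.png'); c,p,Rm=pickle.load(open('n2_1.pkl','rb'))
big=cv2.resize(im[195:285,260:380],None,fx=6.5,fy=6.5,interpolation=cv2.INTER_CUBIC); cv2.imwrite('pics/n2c.png',big)
T=np.linspace(0,2*np.pi,181)
def circle(dx,dz,hb,tl,h,r):
    M=R.from_rotvec([0,0,tl]).as_matrix()
    P=[p+Rm@(np.array([dx,0,dz])+M@np.array([r*np.cos(t),hb-h,r*np.sin(t)])) for t in T]
    return np.array([proj(None,q,c) for q in P])
def pred(v):
    rim=circle(*v,.04,.025); bot=circle(*v,0,.025); dot=circle(*v,.04,.009)
    k=rim[np.abs(rim[:,1]-(170+440/4.5)).argsort()[:20]]
    row=170+440/4.5
    def xs(cc):
        o=[]
        for a,b in zip(cc[:-1],cc[1:]):
            if (a[1]-row)*(b[1]-row)<0: o.append(a[0]+(b[0]-a[0])*(row-a[1])/(b[1]-a[1]))
        return min(o),max(o)
    return np.array([rim[:,1].min(),bot[:,1].min(),dot[:,1].min(),*xs(rim)])
for rr in (228,240):
    obs=np.array([170+rr/4.5,170+152/4.5,170+390/4.5,230+172/4.5,230+632/4.5])-.5
    for fixed in (True,False):
        f=lambda v: pred([v[0],v[1],v[2],0 if fixed else v[3]])-obs
        r=least_squares(f,[.001,0,.024,0],x_scale=[.001,.001,.001,.01],diff_step=1e-3)
        print(rr,fixed,r.x.round(4),r.fun.round(2))
"
```

```text
228 True [0.0036 0.0007 0.0256 0.    ] [ 3.07 -2.17 -1.41 -0.06  0.06]
228 False [ 0.0036  0.0007  0.0239 -0.0539] [ 1.73  0.23 -1.88 -0.66  0.66]
240 True [0.0041 0.0007 0.0257 0.    ] [ 1.46 -1.31 -0.46  0.1  -0.1 ]
240 False [ 0.0042  0.0007  0.0248 -0.0321] [ 0.66  0.1  -0.72 -0.25  0.25]
```

View pics/n2c.png

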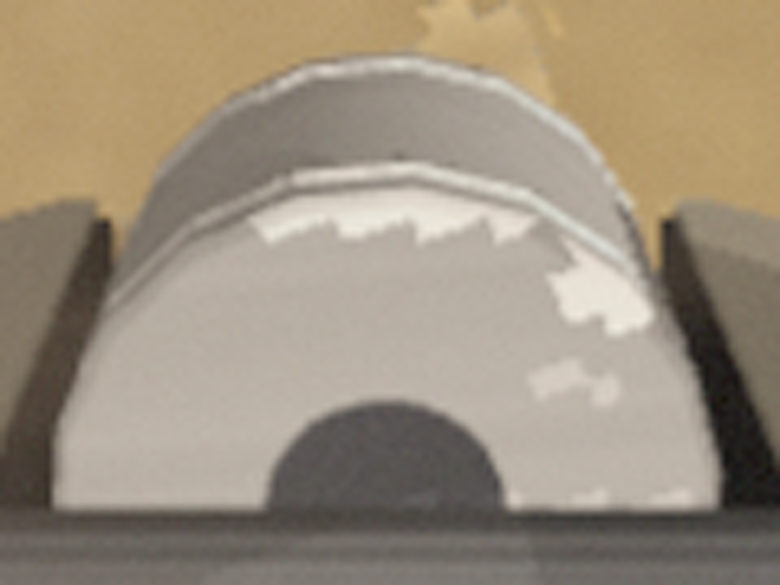

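```bash
cat > body.py <<'E'
from nest import *
T=np.linspace(0,2*np.pi,181)
def circle(c,p,Rm,dx,dz,hb,tl,h,r):
    M=R.from_rotvec([0,0,tl]).as_matrix()
    Q=np.c_[r*np.cos(T),np.full_like(T,hb-h),r*np.sin(T)]
    return np.array([proj(None,p+Rm@(np.array([dx,0,dz])+M@q),c) for q in Q])
E
python3 -c "
from body import *
c,p,Rm=pickle.load(open('n2_1.pkl','rb'))
# chamfer from w4b: dot radius
for nm,uv,R0 in [('w5_1',None,None)]:
  c5,p5,R5=pickle.load(open('w5_1.pkl','rb'))
  # dot in w5: top edge row 200+118/3, bottom 200+215/3, cols 200+297/3..200+401/3
  for dx in (-.005,-.004,-.003,-.002):
    d=circle(c5,p5,R5,dx,0,p5[2],0,.04,.0085); print(dx,d.min(0).round(1),d.max(0).round(1),'obs',[298.5,238.8,333.2,271.2])
obs=np.array([170+240/4.5,170+150/4.5,170+390/4.5])-.5
for rb in (.0235,.0245,.025):
  for hb in (.0241,.026):
    f=lambda v:np.array([circle(c,p,Rm,v[0],.0007,hb,v[1],.04,.024)[:,1].min(),circle(c,p,Rm,v[0],.0007,hb,v[1],0,rb)[:,1].min(),circle(c,p,Rm,v[0],.0007,hb,v[1],.04,.0085)[:,1].min()])-obs
    r=least_squares(f,[.003,0],x_scale=[.001,.01],diff_step=1e-3); print(rb,hb,r.x.round(4),r.fun.round(2))
"
```

```text
-0.005 [299.8 235.9] [334.  267.5] obs [298.5, 238.8, 333.2, 271.2]
-0.004 [299.9 237.8] [334.  269.3] obs [298.5, 238.8, 333.2, 271.2]
-0.003 [299.9 239.7] [333.9 271.1] obs [298.5, 238.8, 333.2, 271.2]
-0.002 [299.9 241.6] [333.9 272.8] obs [298.5, 238.8, 333.2, 271.2]
0.0235 0.0241 [ 0.0026 -0.0105] [ 1.1   0.16 -1.29]
0.0235 0.026 [ 0.0033 -0.0049] [ 1.32  0.19 -1.56]
0.0245 0.0241 [ 0.0032 -0.0349] [ 1.01  0.13 -1.18]
0.0245 0.026 [ 0.0038 -0.0293] [ 1.24  0.16 -1.44]
0.025 0.0241 [ 0.0034 -0.0472] [ 0.98  0.11 -1.12]
0.025 0.026 [ 0.004  -0.0415] [ 1.2   0.15 -1.39]
```

```bash
python3 -c "
from h import *
print(pose()[0],psi())
rows((.4836,.2154,.135),69.1,5,-1)"
```

```text
[0.54700655 0.18752882 0.18405421] 68.70978567658592
-0.014,0.01,0.001,0,-0.08,0,-1, -0.014,0.01,0,0,-0.08,0,-1, -0.014,0.01,0.001,0,-0.08,0,-1, -0.014,0.01,0.001,0,-0.08,0,-1, -0.0132,0.0091,0.0001,0,-0.08,0,-1
```

Emit:
{"op": "carry_out", "data": {"motion": [-0.014,0.01,0.001,0.1,-0.1,0.2,-1,-0.018,0.01,0.001,0.1,-0.1,0.2,-1,-0.018,0.01,0.001,0.1,-0.1,0.2,-1,-0.012,0.01,0,0,-0.1,0.1,-1,-0.006,0.008,0,0,0,0,-1]}}

```text
t: 8.4
tool_pos: [0.4868, 0.2154, 0.1405]
orientation: [-1.544, 0.293, -0.282]
force: [-0.6, -0.4, -1.2]
opening: 0.0497
```

Emit:
{"op": "carry_out", "data": {"motion": [0,0,0,0,0,0,-1,0,0,0,0,0,0,-1,0,0,0,0,0,0,-1,0,0,0,0,0,0,-1,0,0,0,0,0,0,-1]}}

```text
t: 8.9
tool_pos: [0.4888, 0.2151, 0.1423]
orientation: [-1.543, 0.291, -0.284]
force: [1.0, 0.1, -1.6]
opening: 0.0496
```

```bash
cat > look.py <<'E'
import sys
from body import *
name=sys.argv[1]; q=(.4864,.2143,np.radians(-20.9))
im,c=snap('wrist',name)
p,Rm,s=pose();print(p.round(4),round(psi(),2),s['t'],s['dq'].round(3),s['opening'].round(4),s['force'].round(1),(Rm.T@np.array([0,0,-1])).round(4))
N=np.array([q[0],q[1],p[2]]); print('nest-TCP tool',(Rm.T@(N-p)).round(4))
big=cv2.resize(im[100:290,220:420],None,fx=4,fy=4,interpolation=cv2.INTER_CUBIC)
for P in nestpts(q):
    u=proj(None,P,c); cv2.circle(big,(int((u[0]-220+.5)*4),int((u[1]-100+.5)*4)),2,(0,0,255),-1)
cv2.imwrite(f'pics/{name}z.png',big)
E
python3 look.py n3
```

```text
Traceback (most recent call last):
  File "look.py", line 5, in <module>
    p,Rm,s=pose();print(p.round(4),round(psi(),2),s['t'],s['dq'].round(3),s['opening'].round(4),s['force'].round(1),(Rm.T@np.array([0,0,-1])).round(4))
                                                                          ^^^^^^^^^^^^^^^^^^
AttributeError: 'float' object has no attribute 'round'
```

```bash
sed -i "s/s\['opening'\].round(4)/round(s['opening'],4)/" look.py; python3 look.py n3
```

```text
[0.4886 0.2152 0.1422] 68.97 9.0 [ 0.003  0.001  0.007 -0.    -0.     0.001] 0.0495 [ 0.6  0.  -1.3] [ 0.006  1.    -0.008]
nest-TCP tool [-0.0018 -0.     -0.0016]
```

View pics/n3z.png

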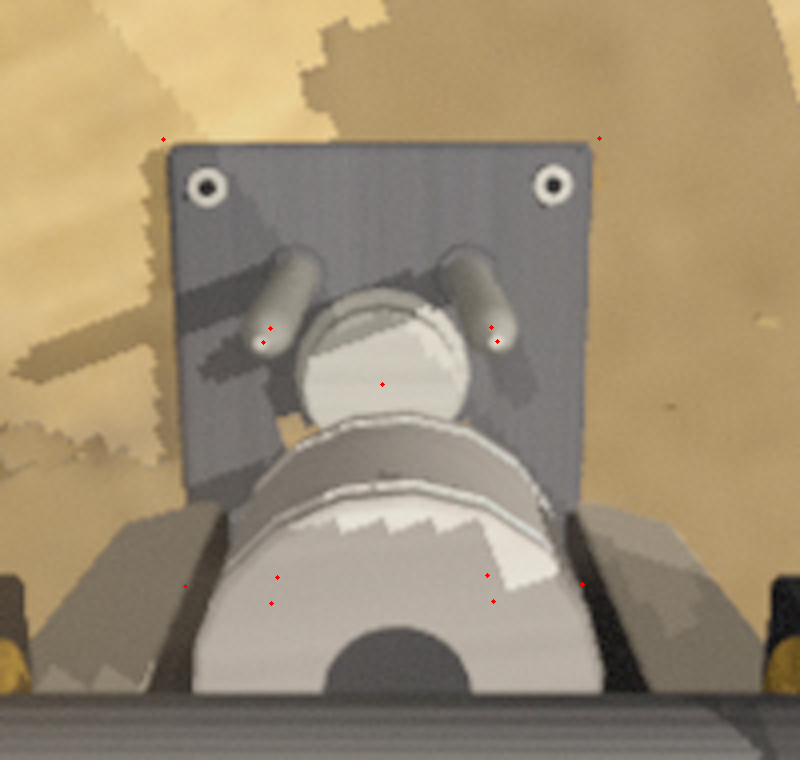

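Emit:
{"op": "carry_out", "data": {"motion": [-0.005,0.012,-0.002,-0.4,-0.1,0,-1,0,0.008,0,0,0,0,-1,0,0,0,0,0,0,-1,0,0,0,0,0,0,-1,0,0,0,0,0,0,-1]}}

```text
t: 9.5
tool_pos: [0.482, 0.215, 0.1193]
orientation: [-1.551, 0.292, -0.281]
force: [0.1, 0.3, -1.3]
opening: 0.0496
```

```bash
python3 look.py n4
```

```text
[0.4821 0.215  0.1195] 69.08 9.55 [-0.001 -0.004 -0.005 -0.001 -0.     0.001] 0.0497 [ 0.   0.2 -3. ] [7.3e-03 1.0e+00 7.0e-04]
nest-TCP tool [ 0.0043 -0.      0.0009]
```

View pics/n4z.png

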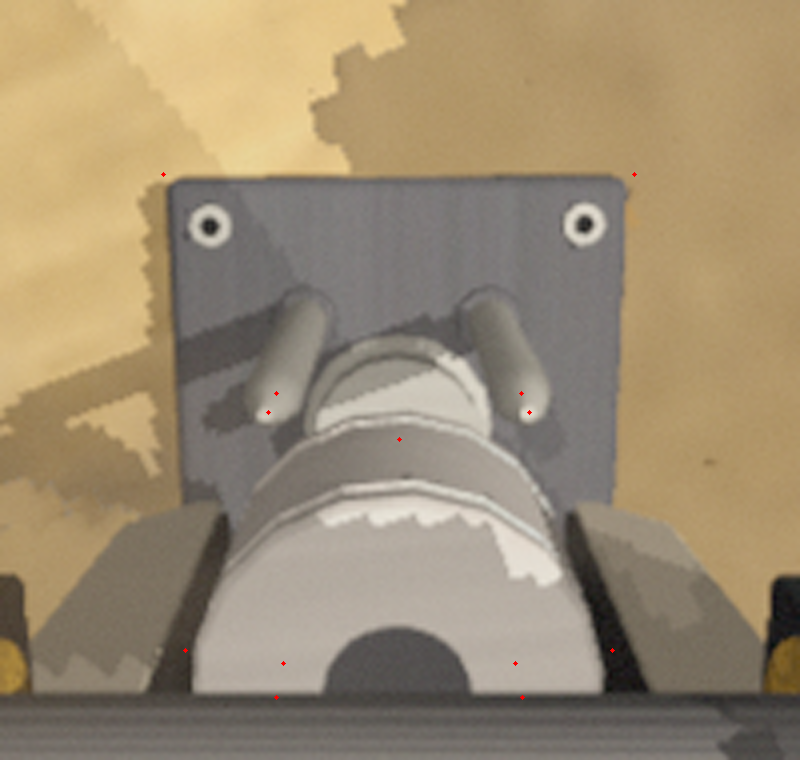

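Emit:
{"op": "carry_out", "data": {"motion": [0.001,0.008,0,0,0,0,-1,0,0.008,0,0,0,0,-1,0,0.008,0,0,0,0,-1,0,0.006,0,0,0,0,-1,0,0,0,0,0,0,-1]}}

```text
t: 10.05
tool_pos: [0.4831, 0.2146, 0.0869]
orientation: [-1.551, 0.292, -0.281]
force: [0.4, -0.9, -2.2]
opening: 0.0497
```

```bash
python3 look.py n5
```

```text
[0.4832 0.2147 0.0873] 69.07 10.1 [ 0.    -0.013 -0.012 -0.002  0.009 -0.001] 0.0497 [ 0.2 -0.2 -1.6] [6.6e-03 1.0e+00 1.0e-04]
nest-TCP tool [ 0.0031 -0.      0.0008]
```

View pics/n5z.png

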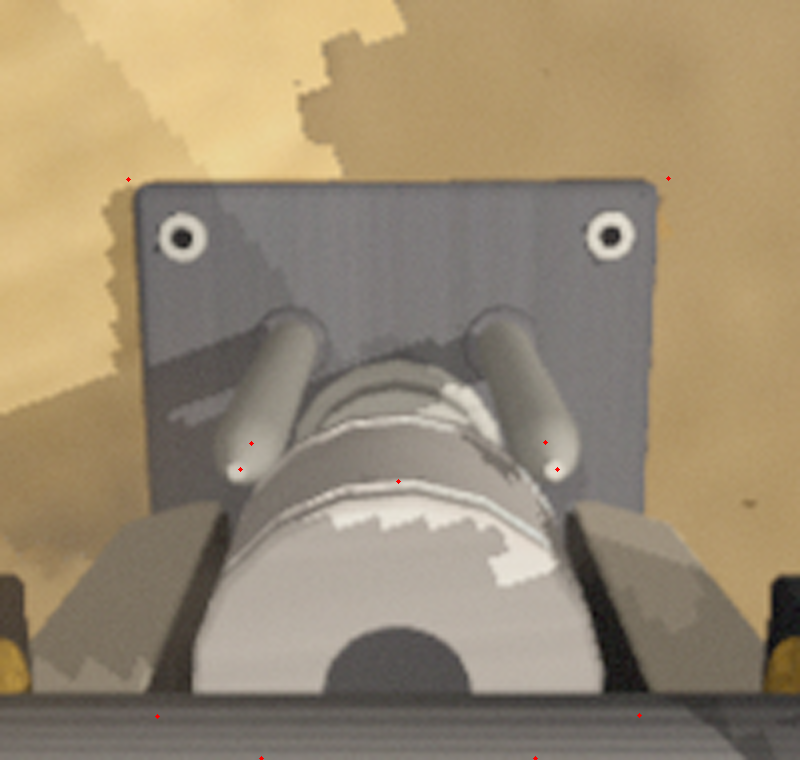

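Emit:
{"op": "carry_out", "data": {"motion": [0,0.01,0,0,0,0,-1,0,0.01,0,0,0,0,-1,0,0.008,0,0,0,0,-1,0,0.005,0,0,0,0,-1,0,0.002,0,0,0,0,-1]}}

```text
t: 10.6
tool_pos: [0.4833, 0.2149, 0.0497]
orientation: [-1.55, 0.291, -0.282]
force: [0.3, 0.2, -1.7]
opening: 0.0499
```

Emit:
{"op": "carry_out", "data": {"motion": [0,0.002,0,0,0,0,-1,0,0.001,0,0,0,0,-1,0,0,0,0,0,0,-1,0,0,0,0,0,0,-1,0,0,0,0,0,0,-1]}}

```text
t: 11.1
tool_pos: [0.4837, 0.215, 0.0467]
orientation: [-1.55, 0.291, -0.282]
force: [-0.2, -0.2, -2.0]
opening: 0.0495
```

Emit:
{"op": "carry_out", "data": {"motion": [0,0.001,0,0,0,0,-1,0,0,0,0,0,0,-1,0,0,0,0,0,0,0.2,0,0,0,0,0,0,0.42,0,0,0,0,0,0,0.42]}}

```text
t: 11.6
tool_pos: [0.4848, 0.2154, 0.047]
orientation: [-1.549, 0.289, -0.284]
force: [0.3, -0.2, 0.3]
opening: 0.0647
```

```bash
python3 look.py n6
```

```text
[0.4848 0.2154 0.047 ] 69.07 11.65 [-0.    -0.     0.002  0.001  0.    -0.002] 0.0656 [-0.3  0.5  0.6] [ 0.0036  1.     -0.0024]
nest-TCP tool [ 0.0019 -0.     -0.0005]
```

View pics/n6z.png

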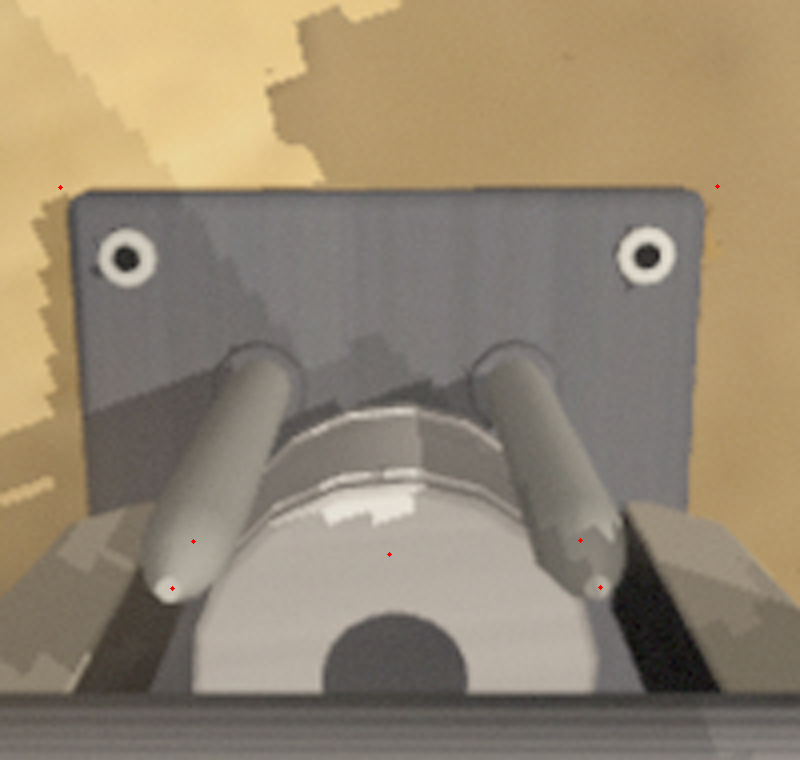

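```bash
python3 -c "
from h import *
rows((.542,-.0934,.14),69.1,10,.42,(.4848,.2154,.187,69.1))"
```

```text
0.016,0.005,-0.027,0,-0,0,0.42, 0.016,0.005,-0.027,0,-0,0,0.42, 0.016,0.005,-0.027,0,-0,0,0.42, 0.016,0.005,-0.027,0,-0,0,0.42, 0.017,0.004,-0.027,0,-0,0,0.42
0.016,0.005,-0.027,0,-0,0,0.42, 0.017,0.004,-0.026,0,-0,0,0.42, 0.016,0.005,-0.027,0,-0,0,0.42, 0.017,0.004,-0.026,0,-0,0,0.42, 0.0166,0.005,-0.0271,0,-0,0,0.42
```

Emit:
{"op": "carry_out", "data": {"motion": [0,-0.015,0,0,0,0,0.42,0,-0.025,0,0,0,0,0.42,0,-0.035,0,0,0,0,0.42,0,-0.035,0,0,0,0,0.42,0,-0.03,0,0,0,0,0.42]}}

```text
t: 12.15
tool_pos: [0.4816, 0.2137, 0.1903]
orientation: [-1.553, 0.296, -0.278]
force: [0.4, 0.0, -0.2]
opening: 0.0657
```

Emit:
{"op": "carry_out", "data": {"motion": [0.016,0.005,-0.02,0,0,0,0.42,0.016,0.005,-0.027,0,0,0,0.42,0.016,0.005,-0.027,0,0,0,0.42,0.016,0.005,-0.027,0,0,0,0.42,0.017,0.005,-0.027,0,0,0,0.42]}}

```text
t: 12.65
tool_pos: [0.518, 0.066, 0.1809]
orientation: [-1.544, 0.273, -0.288]
force: [1.5, 0.1, 0.3]
opening: 0.0658
```

Emit:
{"op": "carry_out", "data": {"motion": [0.016,0.005,-0.027,0,0,0,0.42,0.017,0.005,-0.027,0,0,0,0.42,0.017,0.005,-0.027,0,0,0,0.42,0.016,0.004,-0.024,0,0,0,0.42,0.01,0.002,-0.014,0,0,0,0.42]}}

```text
t: 13.15
tool_pos: [0.5496, -0.0797, 0.166]
orientation: [-1.544, 0.269, -0.294]
force: [1.2, 0.4, -0.3]
opening: 0.0662
```

```bash
cat > look2.py <<'E'
import sys
from body import *
name=sys.argv[1]; P0=np.array([float(v) for v in sys.argv[2:5]]); 
im,c=snap('wrist',name)
p,Rm,s=pose();print(p.round(4),round(psi(),2),s['t'],s['dq'].round(3),round(s['opening'],4),s['force'].round(1),(Rm.T@np.array([0,0,-1])).round(4))
print('obj-TCP tool',(Rm.T@(P0-p)).round(4))
x0,y0=220,100
big=cv2.resize(im[y0:y0+190,x0:x0+200],None,fx=4,fy=4,interpolation=cv2.INTER_CUBIC)
for r in (.025,.014):
  for t in np.linspace(0,2*np.pi,60):
    u=proj(None,P0+r*np.array([np.cos(t),np.sin(t),0]),c); cv2.circle(big,(int((u[0]-x0+.5)*4),int((u[1]-y0+.5)*4)),1,(0,0,255),-1)
cv2.imwrite(f'pics/{name}z.png',big)
try:
    u=proj(None,P0,c).astype(int); e,cn=fit(im,u,40); print(circ(cn,c,P0[2]))
except Exception as ex: print(ex)
E
python3 look2.py s1 .542 -.0934 .012
```

```text
[ 0.55   -0.0816  0.1661] 69.37 13.2 [ 0.044 -0.018  0.016  0.008  0.006  0.064] 0.0659 [-1.4 -2.2  0.8] [-0.0153  0.9998 -0.0097]
obj-TCP tool [-0.0057  0.1539 -0.0154]
(array([ 0.54223106, -0.09397731]), np.float64(0.025244494272118934))
```

View pics/s1z.png

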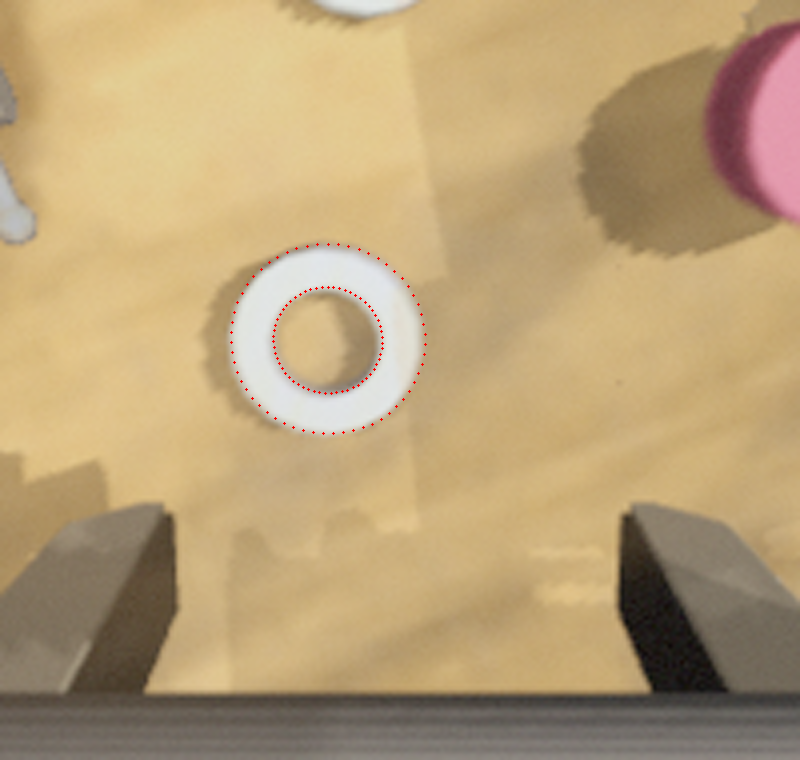

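Emit:
{"op": "carry_out", "data": {"motion": [-0.002,0.025,-0.005,-0.2,0,0.3,0.42,-0.002,0.03,-0.005,-0.2,0,0.3,0.42,-0.002,0.03,-0.005,-0.2,0,0.3,0.42,0,0.018,0,0,0,0,0.42,0,0.006,0,0,0,0,0.42]}}

```text
t: 13.7
tool_pos: [0.544, -0.0953, 0.0622]
orientation: [-1.553, 0.278, -0.292]
force: [0.0, 0.4, -1.1]
opening: 0.0663
```

```bash
python3 look2.py s2 .542 -.0936 .012
```

```text
[ 0.5438 -0.0953  0.0619] 69.2 13.75 [ 0.003 -0.019 -0.017  0.001  0.029 -0.   ] 0.0658 [-0.4  0.1 -0.4] [-8.9e-03  1.0e+00 -4.0e-04]
obj-TCP tool [-0.0027  0.0499  0.0009]
(array([ 0.54129661, -0.09254982]), np.float64(0.024688328004648194))
```

View pics/s2z.png

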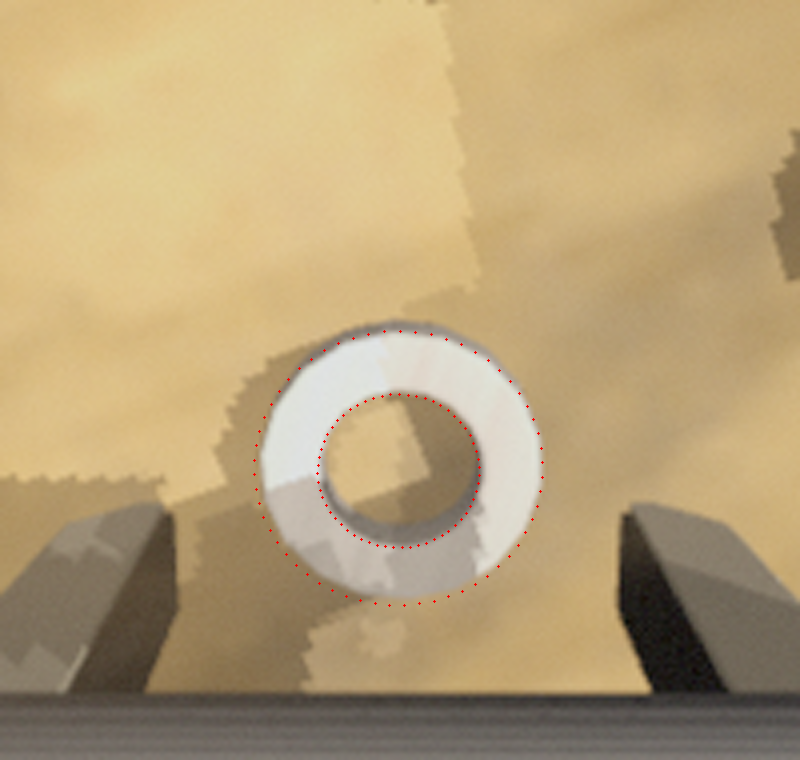

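Emit:
{"op": "carry_out", "data": {"motion": [-0.002,0.014,0.001,0,0,0.3,0.42,-0.002,0.012,0,0,0,0.2,0.42,0,0.008,0,0,0,0,0.42,0,0.003,0,0,0,0,0.42,0,0,0,0,0,0,0.42]}}

```text
t: 14.25
tool_pos: [0.543, -0.0925, 0.0259]
orientation: [-1.552, 0.28, -0.288]
force: [0.3, -0.1, -0.9]
opening: 0.0659
```

```bash
python3 look2.py s3 .5415 -.093 .012
```

```text
[ 0.5431 -0.0926  0.0261] 69.26 14.3 [-0.001 -0.01  -0.007 -0.     0.005  0.001] 0.066 [ 0.5 -0.3 -0.3] [-0.0047  1.     -0.0011]
obj-TCP tool [-0.0014  0.0141 -0.001 ]
(array([ 0.54109811, -0.09248666]), np.float64(0.024555946368846934))
```

View pics/s3z.png

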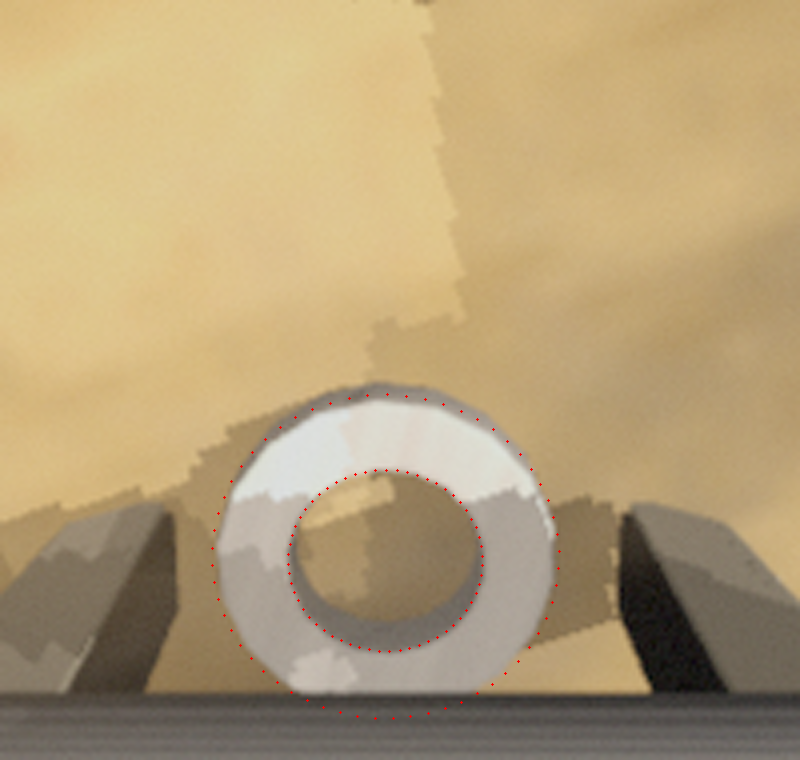

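Emit:
{"op": "carry_out", "data": {"motion": [-0.0015,0.004,0,0,0,0.2,0.42,0,0.001,0,0,0,0,0.42,0,0,0,0,0,0,0.2,0,0,0,0,0,0,-1,0,0,0,0,0,0,-1], "squeeze": 20}}

```text
t: 14.8
tool_pos: [0.5427, -0.0924, 0.0222]
orientation: [-1.551, 0.281, -0.287]
force: [-0.8, 0.0, 0.4]
opening: 0.0483
```

Emit:
{"op": "carry_out", "data": {"motion": [0,0,0,0,0,0,-1,0,0,0,0,0,0,-1,0,0,0,0,0,0,-1,0,-0.004,0,0,0,0,-1,0,-0.015,0,0,0,0,-1]}}

```text
t: 15.3
tool_pos: [0.5408, -0.0919, 0.0399]
orientation: [-1.551, 0.285, -0.284]
force: [0.5, 0.7, 0.2]
opening: 0.0486
```

```bash
python3 look2.py s4 .5415 -.093 .012
```

```text
[ 0.5431 -0.0925  0.0438] 69.25 15.35 [-0.002 -0.008 -0.027  0.001 -0.05  -0.001] 0.0486 [1.6 0.5 1. ] [-0.0039  1.     -0.0014]
obj-TCP tool [-0.0014  0.0318 -0.0011]
(array([ 0.54672681, -0.09273938]), np.float64(0.02754147767854267))
```

View pics/s4z.png

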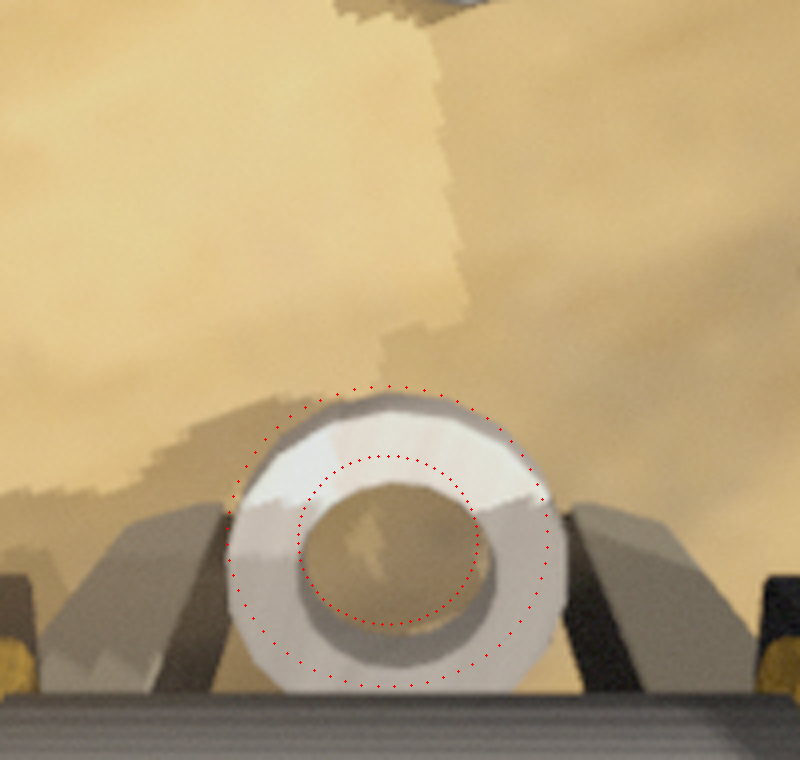

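```bash
python3 -c "
from body import *
c,p,Rm=pickle.load(open('s4.pkl','rb'))
for hb in (.021,.0225):
 for dx in (-.002,-.001,0,.001):
  d=circle(c,p,Rm,dx,0,hb,0,.012,.014); o=circle(c,p,Rm,dx,0,hb,0,.012,.025)
  f=lambda a:((a-[220,100]+.5)*4).round(0)
  print(hb,dx,f(d.min(0)),f(d.max(0)),f(o.min(0)),f(o.max(0)))
print('obs bore 298 482 495 665, outer 228 410 567')
"
```

```text
0.021 -0.002 [293. 476.] [493. 662.] [214. 398.] [571. 731.]
0.021 -0.001 [293. 483.] [492. 668.] [214. 405.] [571. 737.]
0.021 0 [293. 490.] [492. 675.] [215. 412.] [571. 743.]
0.021 0.001 [293. 496.] [492. 681.] [215. 420.] [570. 750.]
0.0225 -0.002 [294. 472.] [492. 657.] [216. 395.] [570. 726.]
0.0225 -0.001 [294. 479.] [492. 664.] [216. 402.] [569. 732.]
0.0225 0 [294. 486.] [491. 670.] [216. 410.] [569. 738.]
0.0225 0.001 [294. 493.] [491. 676.] [216. 417.] [569. 744.]
obs bore 298 482 495 665, outer 228 410 567
```

```bash
python3 -c "
from h import *
rows((.49,.206,.165),69.1,10,-1,(.543,-.0925,.165,69.2))"
```

```text
-0.016,-0,0.026,0,0.01,0,-1, -0.016,-0,0.026,0,0.01,0,-1, -0.016,-0,0.026,0,0.01,0,-1, -0.015,-0,0.026,0,0.01,0,-1, -0.015,-0,0.026,0,0.01,0,-1
-0.016,-0,0.026,0,0.01,0,-1, -0.015,-0,0.026,0,0.01,0,-1, -0.016,-0,0.026,0,0.01,0,-1, -0.015,-0,0.026,0,0.01,0,-1, -0.0157,-0,0.0261,0,0.01,0,-1
```

Emit:
{"op": "carry_out", "data": {"motion": [0,-0.025,0,0,0,0,-1,0,-0.03,0,0,0,0,-1,0,-0.03,0,0,0,0,-1,0,-0.03,0,0,0,0,-1,-0.01,-0.015,0.015,0,0,0,-1]}}

```text
t: 15.85
tool_pos: [0.5385, -0.076, 0.1819]
orientation: [-1.552, 0.28, -0.291]
force: [1.5, 0.1, -0.0]
opening: 0.0486
```

Emit:
{"op": "carry_out", "data": {"motion": [-0.016,0,0.026,0,0,0,-1,-0.016,0,0.026,0,0,0,-1,-0.016,0,0.026,0,0,0,-1,-0.015,0,0.026,0,0,0,-1,-0.015,0,0.026,0,0,0,-1]}}

```text
t: 16.35
tool_pos: [0.5157, 0.0755, 0.193]
orientation: [-1.55, 0.27, -0.308]
force: [0.2, -0.4, -0.5]
opening: 0.0484
```

Emit:
{"op": "carry_out", "data": {"motion": [-0.016,0,0.026,0,0,0,-1,-0.015,0,0.026,0,0,0,-1,-0.015,0,0.024,0,0,0,-1,-0.012,0,0.018,0,0,0,-1,-0.004,0,0.008,0,0,0,-1]}}

```text
t: 16.85
tool_pos: [0.4942, 0.2006, 0.1988]
orientation: [-1.546, 0.262, -0.313]
force: [-0.2, -0.5, -0.1]
opening: 0.0483
```

```bash
python3 look.py s5
```

```text
[0.4944 0.2011 0.1989] 69.03 16.9 [-0.045 -0.001  0.008 -0.009 -0.004 -0.046] 0.0486 [-0.8  1.3 -0.2] [-0.031   0.9995 -0.0118]
nest-TCP tool [-0.0122 -0.0003  0.0095]
```

View pics/s5z.png

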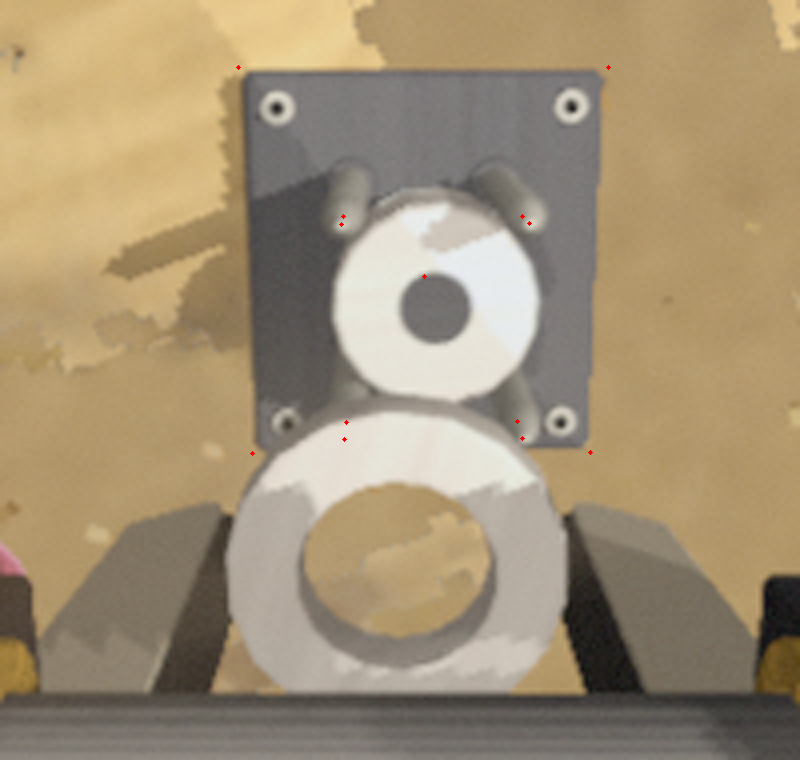

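Emit:
{"op": "carry_out", "data": {"motion": [-0.004,0.018,0.003,-0.3,0,0.6,-1,-0.004,0.018,0.003,-0.2,0,0.6,-1,-0.004,0.014,0.003,-0.2,0,0.6,-1,0,0.005,0,0,0,0,-1,0,0,0,0,0,0,-1]}}

```text
t: 17.4
tool_pos: [0.487, 0.2114, 0.1376]
orientation: [-1.554, 0.293, -0.285]
force: [0.6, 0.0, -0.5]
opening: 0.0483
```

```bash
python3 look.py s6
```

```text
[0.487  0.2114 0.1379] 68.88 17.45 [ 0.001 -0.017 -0.015  0.002  0.01   0.001] 0.0486 [-0.3  1.  -1.4] [0.0043 1.     0.0039]
nest-TCP tool [-0.0016 -0.      0.0025]
```

View pics/s6z.png

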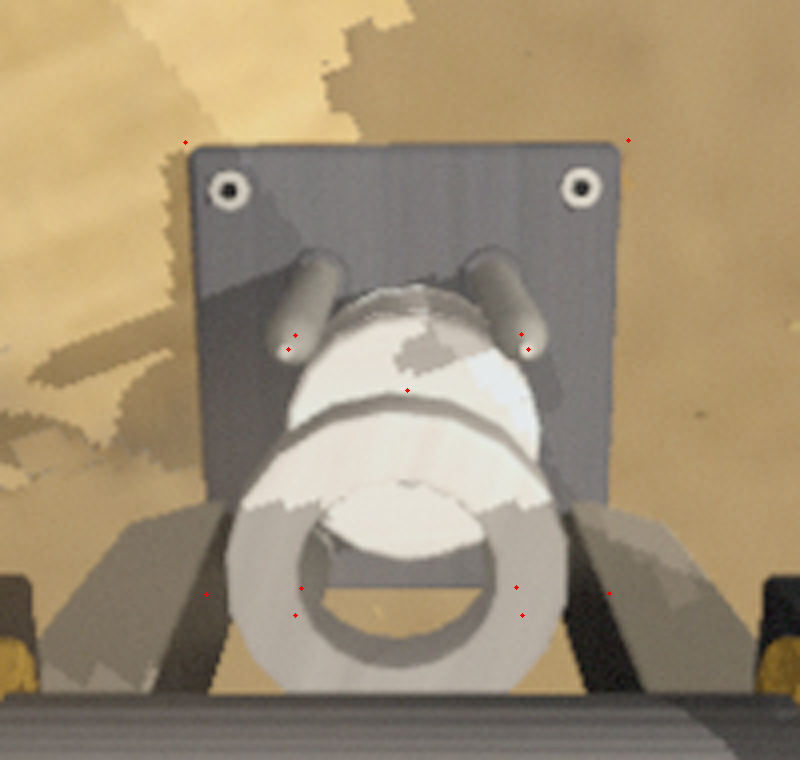

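Emit:
{"op": "carry_out", "data": {"motion": [-0.001,0.01,0.002,0.2,0,-0.2,-1,0,0.01,0.001,0,0,0,-1,0,0.002,0,0,0,0,-1,0,0,0,0,0,0,-1,0,0,0,0,0,0,-1]}}

```text
t: 17.95
tool_pos: [0.4881, 0.2144, 0.1151]
orientation: [-1.551, 0.289, -0.291]
force: [0.9, 0.2, -0.7]
opening: 0.0486
```

```bash
python3 look.py s7
```

```text
[0.4881 0.2144 0.1152] 68.83 18.0 [-0.    -0.003 -0.003 -0.001 -0.    -0.   ] 0.0484 [-0.4 -0.3 -0.7] [-0.0013  1.     -0.0011]
nest-TCP tool [-0.0016 -0.     -0.0007]
```

View pics/s7z.png

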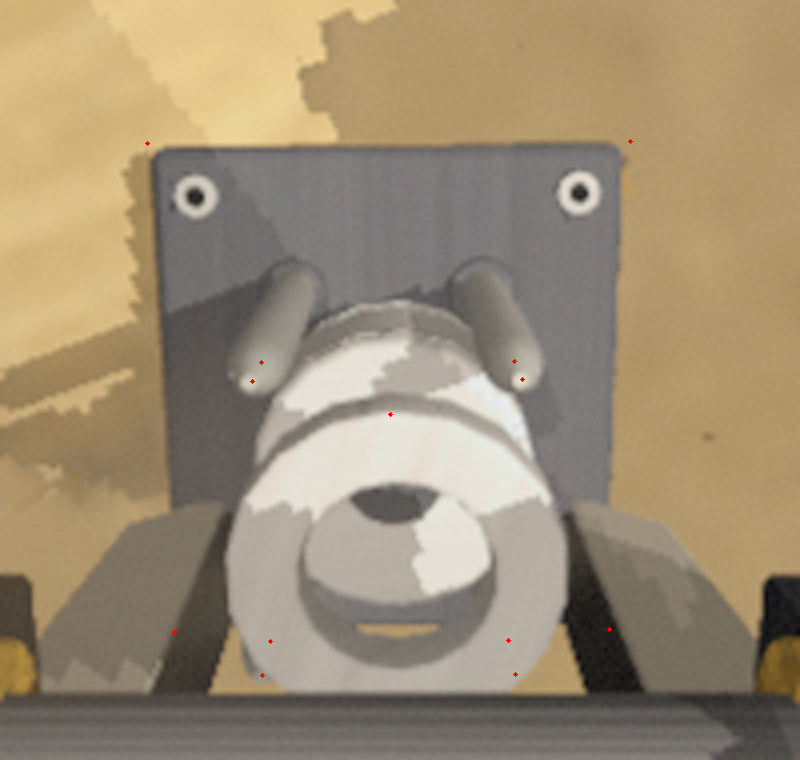

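Emit:
{"op": "carry_out", "data": {"motion": [-0.001,0.003,-0.0015,0,0,0,-1,0,0.005,0,0,0,0,-1,0,0.005,0,0,0,0,-1,0,0.004,0,0,0,0,-1,0,0,0,0,0,0,-1]}}

```text
t: 18.5
tool_pos: [0.4872, 0.2135, 0.0976]
orientation: [-1.55, 0.287, -0.292]
force: [-1.6, -0.5, -0.5]
opening: 0.0483
```

```bash
python3 look.py s8
```

```text
[0.4873 0.2135 0.0979] 68.83 18.55 [-0.    -0.006 -0.008  0.     0.005 -0.001] 0.0486 [ 0.9 -0.4  0.2] [-0.0029  1.     -0.0024]
nest-TCP tool [-0.0011 -0.      0.0004]
```

View pics/s8z.png

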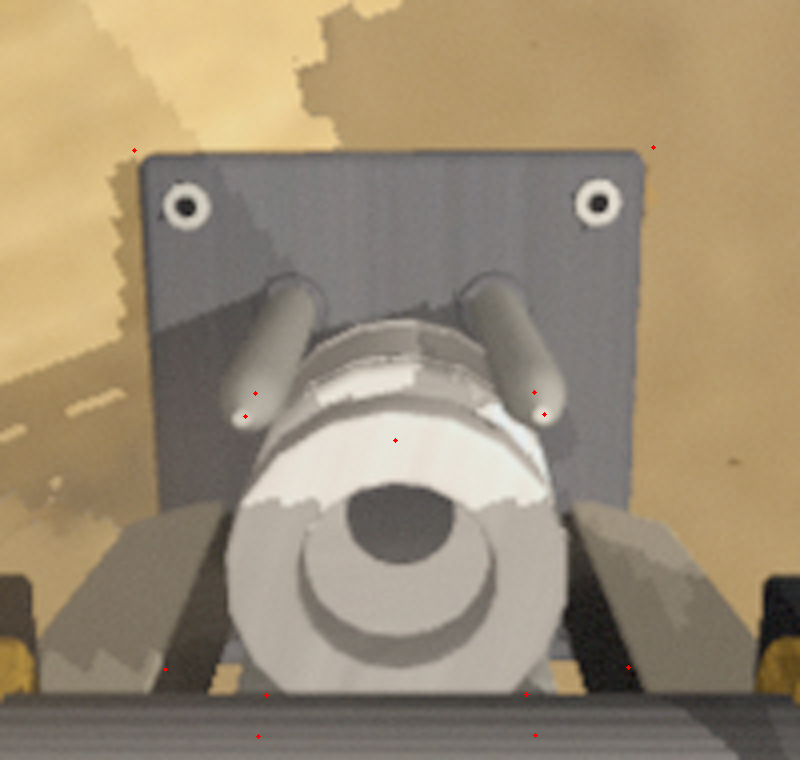

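Emit:
{"op": "carry_out", "data": {"motion": [0,0.004,0,0,0,0,-1,0,0.004,0,0,0,0,-1,0,0.003,0,0,0,0,-1,0,0.002,0,0,0,0,-1,0,0.001,0,0,0,0,-1]}}

```text
t: 19.05
tool_pos: [0.4878, 0.2136, 0.0841]
orientation: [-1.549, 0.287, -0.293]
force: [-6.8, -2.7, 17.4]
opening: 0.0486
```

Emit:
{"op": "carry_out", "data": {"motion": [0,0.001,0,0,0,0,-1,0,0,0,0,0,0,-1,0,0,0,0,0,0,-1,0,0,0,0,0,0,-1,0,0,0,0,0,0,-1]}}

```text
t: 19.55
tool_pos: [0.4877, 0.2135, 0.0842]
orientation: [-1.55, 0.287, -0.293]
force: [-1.4, -0.8, 1.4]
opening: 0.0483
```

```bash
python3 look.py s9
```

```text
[0.4877 0.2135 0.0842] 68.84 19.6 [0.    0.    0.001 0.001 0.    0.   ] 0.0486 [-1.2 -0.7  0.9] [-0.0034  1.     -0.0021]
nest-TCP tool [-0.0015 -0.      0.0002]
```

Emit:
{"op": "carry_out", "data": {"motion": [0,0,0,0,0,0,0,0,0,0,0,0,0,0.2,0,0,0,0,0,0,0.42,0,0,0,0,0,0,0.42,0,-0.004,0,0,0,0,0.42]}}

```text
t: 20.1
tool_pos: [0.4877, 0.2135, 0.0877]
orientation: [-1.55, 0.287, -0.292]
force: [0.8, -0.8, -0.3]
opening: 0.066
```

Emit:
{"op": "carry_out", "data": {"motion": [0,-0.015,0,0,0,0,0.42,0,-0.025,0,0,0,0,0.42,0,-0.03,0,0,0,0,0.42,0,-0.01,0,0,0,0,0.42,0,0,0,0,0,0,0.42]}}

```text
t: 20.6
tool_pos: [0.4877, 0.2136, 0.1744]
orientation: [-1.549, 0.286, -0.294]
force: [-0.2, -0.6, -0.4]
opening: 0.0662
```

```bash
python3 look.py s10
```

```text
[0.4876 0.2136 0.1738] 68.84 20.65 [ 0.001  0.021  0.028 -0.001 -0.016  0.002] 0.0662 [0.6 0.5 0.7] [-0.0043  1.     -0.0032]
nest-TCP tool [-0.0014 -0.      0.0002]
```

View pics/s10z.png

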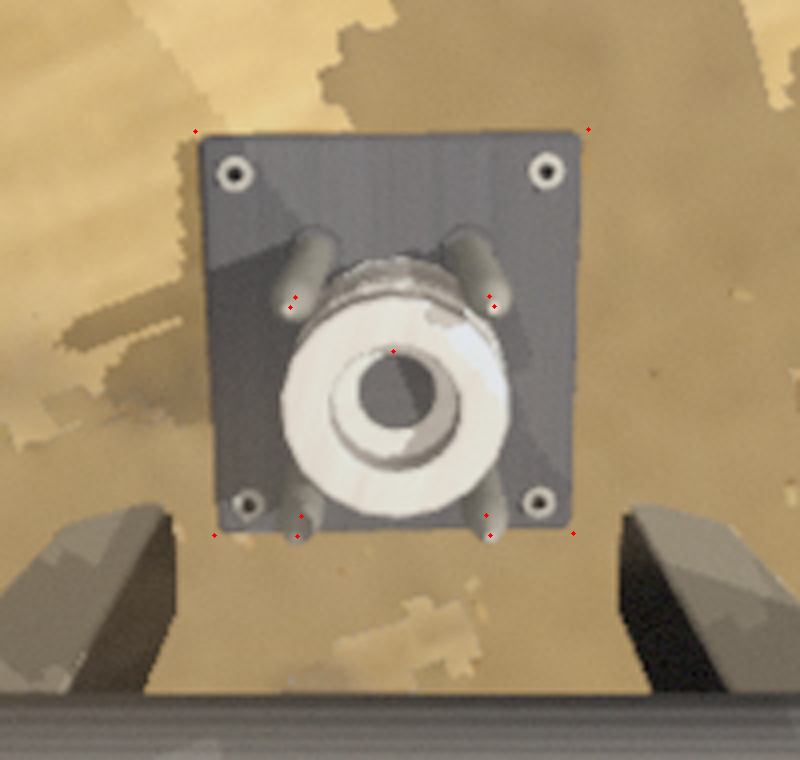

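```bash
python3 -c "
from h import *
rows((.4473,-.042,.14),69.1,10,.42,(.4876,.2136,.174,68.9))"
```

```text
0.005,0.003,-0.025,0,-0.02,0,0.42, 0.006,0.003,-0.025,0,-0.02,0,0.42, 0.005,0.004,-0.025,0,-0.02,0,0.42, 0.006,0.003,-0.025,0,-0.02,0,0.42, 0.005,0.004,-0.026,0,-0.02,0,0.42
0.005,0.003,-0.025,0,-0.02,0,0.42, 0.006,0.004,-0.026,0,-0.02,0,0.42, 0.005,0.003,-0.025,0,-0.02,0,0.42, 0.006,0.004,-0.026,0,-0.02,0,0.42, 0.005,0.003,-0.0251,0,-0.02,0,0.42
```

Emit:
{"op": "carry_out", "data": {"motion": [0.004,0,-0.02,0,0,0,0.42,0.005,0.003,-0.025,0,0,0,0.42,0.005,0.003,-0.026,0,0,0,0.42,0.005,0.004,-0.026,0,0,0,0.42,0.005,0.004,-0.026,0,0,0,0.42]}}

```text
t: 21.15
tool_pos: [0.4624, 0.0889, 0.1531]
orientation: [-1.551, 0.287, -0.285]
force: [0.6, -0.7, -0.7]
opening: 0.0663
```

Emit:
{"op": "carry_out", "data": {"motion": [0.005,0.006,-0.026,0,0,0.1,0.42,0.005,0.006,-0.026,0,0,0.1,0.42,0.005,0.006,-0.026,0,0,0.1,0.42,0.004,0.006,-0.02,0,0,0,0.42,0.002,0.004,-0.01,0,0,0,0.42]}}

```text
t: 21.65
tool_pos: [0.4371, -0.0247, 0.1161]
orientation: [-1.551, 0.3, -0.273]
force: [0.7, 0.9, -0.6]
opening: 0.0659
```

```bash
python3 look2.py d1 .4473 -.0453 .010
```

```text
[ 0.4366 -0.0253  0.1154] 69.06 21.7 [ 0.047 -0.001 -0.018  0.012  0.026  0.059] 0.066 [-0.4 -1.  -0.6] [0.0179 0.9998 0.0032]
obj-TCP tool [ 0.0191  0.1051 -0.0145]
(array([ 0.44587885, -0.04493969]), np.float64(0.02513970511712044))
```

View pics/d1z.png

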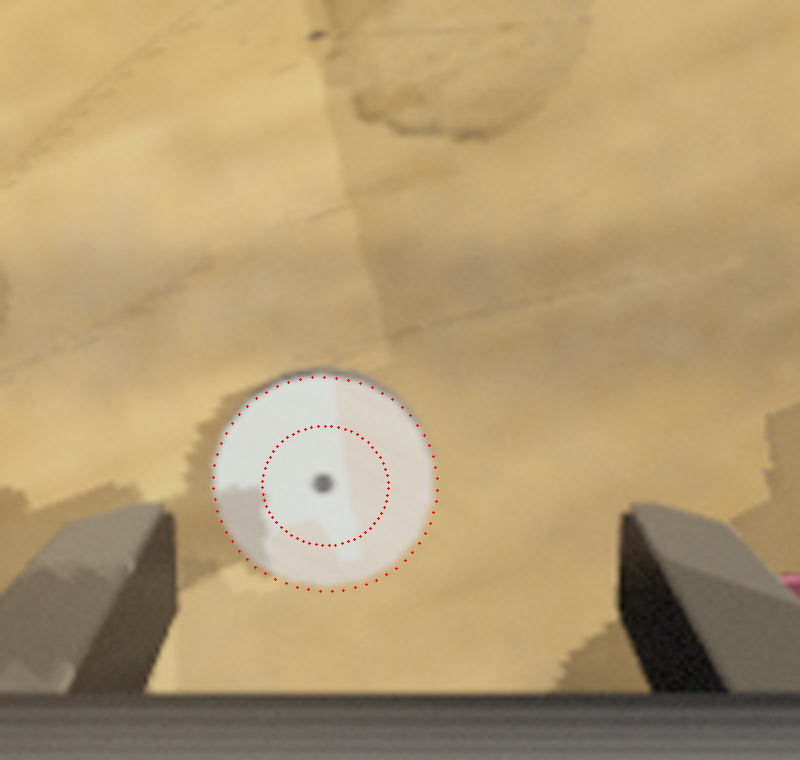

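Emit:
{"op": "carry_out", "data": {"motion": [0.005,0.015,-0.004,0.1,0,-0.3,0.42,0.006,0.018,-0.005,0.1,0,-0.4,0.42,0.005,0.016,-0.005,0,0,-0.3,0.42,0,0.01,0,0,0,0,0.42,0,0.004,0,0,0,0,0.42]}}

```text
t: 22.2
tool_pos: [0.446, -0.042, 0.0486]
orientation: [-1.549, 0.289, -0.286]
force: [-0.3, 0.3, -0.2]
opening: 0.0658
```

```bash
python3 look2.py d2 .4466 -.0452 .010
```

```text
[ 0.4458 -0.0419  0.0483] 69.01 22.25 [-0.    -0.019 -0.011 -0.     0.028 -0.005] 0.066 [-0.2 -0.8 -0.2] [ 0.0021  1.     -0.0018]
obj-TCP tool [ 0.0021  0.0383 -0.0028]
(array([ 0.44596667, -0.04440619]), np.float64(0.024715459007395482))
```

View pics/d2z.png

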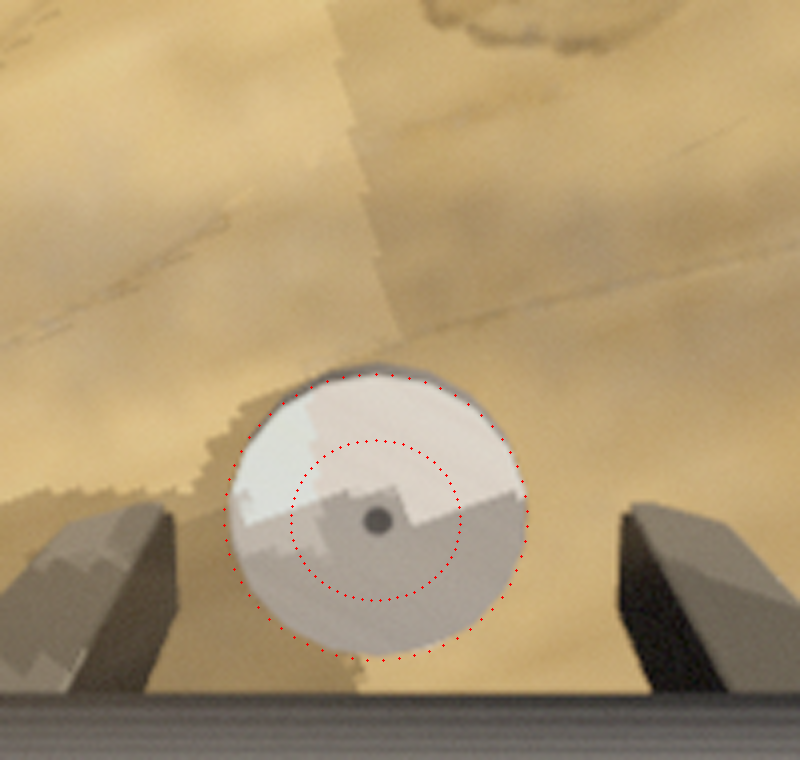

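Emit:
{"op": "carry_out", "data": {"motion": [0.001,0.009,-0.002,0,0,0,0.42,0.001,0.008,-0.001,0,0,0,0.42,0,0.006,0,0,0,0,0.42,0,0.003,0,0,0,0,0.42,0,0,0,0,0,0,0.42]}}

```text
t: 22.75
tool_pos: [0.4477, -0.0446, 0.0215]
orientation: [-1.549, 0.286, -0.286]
force: [-0.0, 0.7, -0.0]
opening: 0.0659
```

```bash
python3 look2.py d3 .4466 -.0452 .010
```

```text
[ 0.4478 -0.0447  0.0217] 69.08 22.8 [ 0.001 -0.011 -0.005 -0.     0.005 -0.002] 0.0662 [-0.   1.3 -0.3] [ 2.0e-04  1.0e+00 -2.5e-03]
obj-TCP tool [-0.0009  0.0117 -0.001 ]
(array([ 0.4461326 , -0.04433486]), np.float64(0.02471478961097488))
```

View pics/d3z.png

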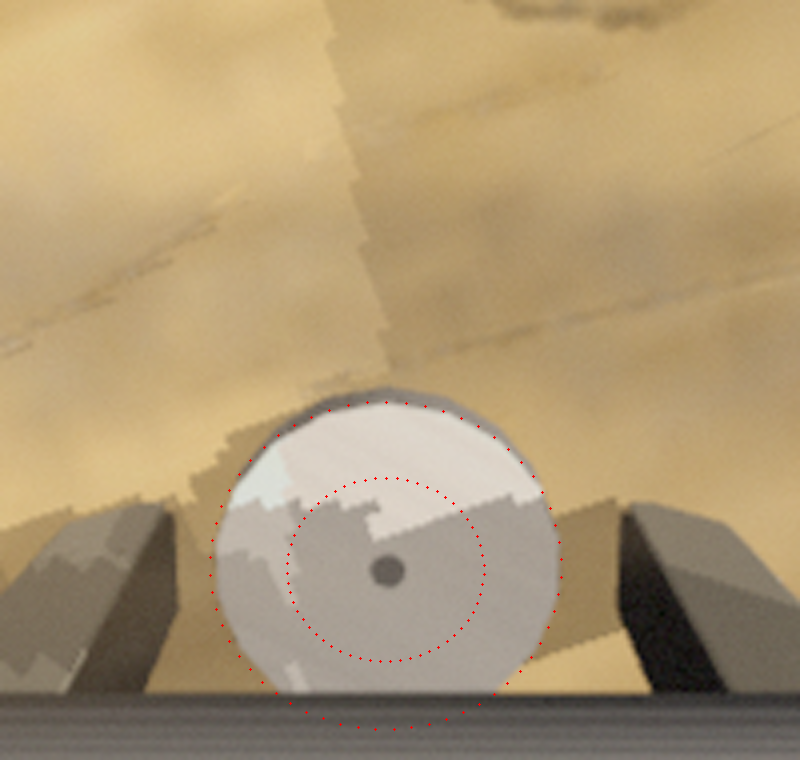

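Emit:
{"op": "carry_out", "data": {"motion": [-0.0005,0,0,0,0,0,0.1,0,0,0,0,0,0,-0.5,0,0,0,0,0,0,-1,0,0,0,0,0,0,-1,0,0,0,0,0,0,-1]}}

```text
t: 23.3
tool_pos: [0.4481, -0.0446, 0.0228]
orientation: [-1.549, 0.285, -0.288]
force: [0.4, -0.4, -0.9]
opening: 0.049
```

Emit:
{"op": "carry_out", "data": {"motion": [0,0,0,0,0,0,-1,0,-0.004,0,0,0,0,-1,0,-0.012,0,0,0,0,-1,0,-0.02,0,0,0,0,-1,0,-0.02,0,0,0,0,-1]}}

```text
t: 23.8
tool_pos: [0.4454, -0.0442, 0.0793]
orientation: [-1.549, 0.29, -0.283]
force: [0.9, -0.2, -0.9]
opening: 0.0488
```

```bash
python3 look2.py d4 .4466 -.0452 .010; python3 -c "
from body import *
c,p,Rm=pickle.load(open('d4.pkl','rb'))
f=lambda a:((a-[220,100]+.5)*4).round(0)
for hb in (.0207,.0217):
 for dx in (-.002,-.001,0,.001):
  d=circle(c,p,Rm,dx,0,hb,0,.010,.0001); o=circle(c,p,Rm,dx,0,hb,0,.010,.025)
  print(hb,dx,f(d.mean(0)),f(o.min(0)),f(o.max(0)))
"
```

```text
[ 0.4477 -0.0447  0.083 ] 69.08 23.85 [-0.     0.013 -0.007  0.    -0.092  0.001] 0.0489 [ 2.9 -0.3  1.7] [-4.0e-04  1.0e+00 -2.5e-03]
obj-TCP tool [-0.0008  0.073  -0.0011]
(array([ 0.46487391, -0.05057949]), np.float64(0.032962724754389196))
0.0207 -0.002 [393. 567.] [216. 396.] [569. 726.]
0.0207 -0.001 [393. 573.] [216. 403.] [569. 732.]
0.0207 0 [393. 580.] [216. 410.] [569. 738.]
0.0207 0.001 [393. 586.] [216. 417.] [569. 744.]
0.0217 -0.002 [393. 564.] [217. 394.] [568. 722.]
0.0217 -0.001 [393. 571.] [217. 401.] [568. 728.]
0.0217 0 [393. 577.] [217. 408.] [568. 734.]
0.0217 0.001 [393. 584.] [217. 415.] [568. 740.]
```

View pics/d4z.png

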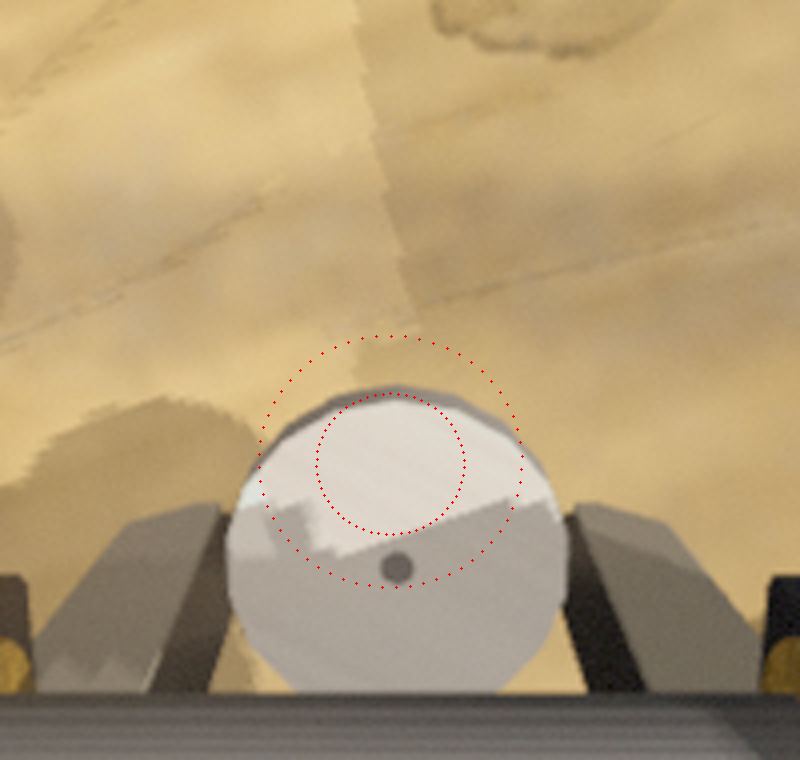

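Emit:
{"op": "carry_out", "data": {"motion": [0,-0.025,0,0,0,0,-1,0,-0.03,0,0,0,0,-1,-0.003,-0.02,0.012,0,0,0,-1,-0.005,-0.004,0.025,0,0,0.1,-1,-0.005,0,0.025,0,0,0.1,-1]}}

```text
t: 24.35
tool_pos: [0.4592, 0.0167, 0.1697]
orientation: [-1.548, 0.286, -0.294]
force: [0.6, 0.1, -1.8]
opening: 0.0493
```

Emit:
{"op": "carry_out", "data": {"motion": [-0.005,0,0.025,-0.1,0,0.2,-1,-0.005,0,0.026,-0.1,0,0.2,-1,-0.005,0,0.026,-0.1,0,0.2,-1,-0.006,0,0.026,-0.1,0,0.2,-1,-0.006,0,0.026,-0.1,0,0.2,-1]}}

```text
t: 24.85
tool_pos: [0.4826, 0.1517, 0.1733]
orientation: [-1.552, 0.298, -0.285]
force: [0.9, -0.6, -1.2]
opening: 0.0494
```

```bash
python3 -c "
from h import *
p,Rm,s=pose(); print(p,psi(),Rm.T@np.array([0,0,-1]))
rows((.4875,.2133,.155),69.1,5,-1)"
```

```text
[0.48262818 0.15174041 0.17332995] 68.7270822311786 [0.0077576  0.99996577 0.00287556]
-0.004,0.004,0.012,0,-0.07,0,-1, -0.003,0.004,0.012,0,-0.07,0,-1, -0.004,0.003,0.012,0,-0.07,0,-1, -0.003,0.004,0.012,0,-0.07,0,-1, -0.0036,0.0033,0.0112,0,-0.07,0,-1
```

Emit:
{"op": "carry_out", "data": {"motion": [-0.004,0.003,0.016,0,0,-0.1,-1,-0.004,0.003,0.014,0,0,-0.1,-1,-0.004,0.003,0.012,0,0,-0.1,-1,-0.003,0.003,0.008,0,0,0,-1,0,0.002,0.003,0,0,0,-1]}}

```text
t: 25.35
tool_pos: [0.4884, 0.2123, 0.1603]
orientation: [-1.552, 0.289, -0.288]
force: [-0.2, 0.8, -1.3]
opening: 0.049
```

```bash
python3 look.py d5
```

```text
[0.4884 0.2122 0.1599] 68.92 25.4 [-0.018 -0.008  0.006 -0.003  0.009 -0.015] 0.0491 [-0.2 -0.5 -0.2] [7.e-04 1.e+00 9.e-04]
nest-TCP tool [-0.0026  0.      0.0012]
```

View pics/d5z.png

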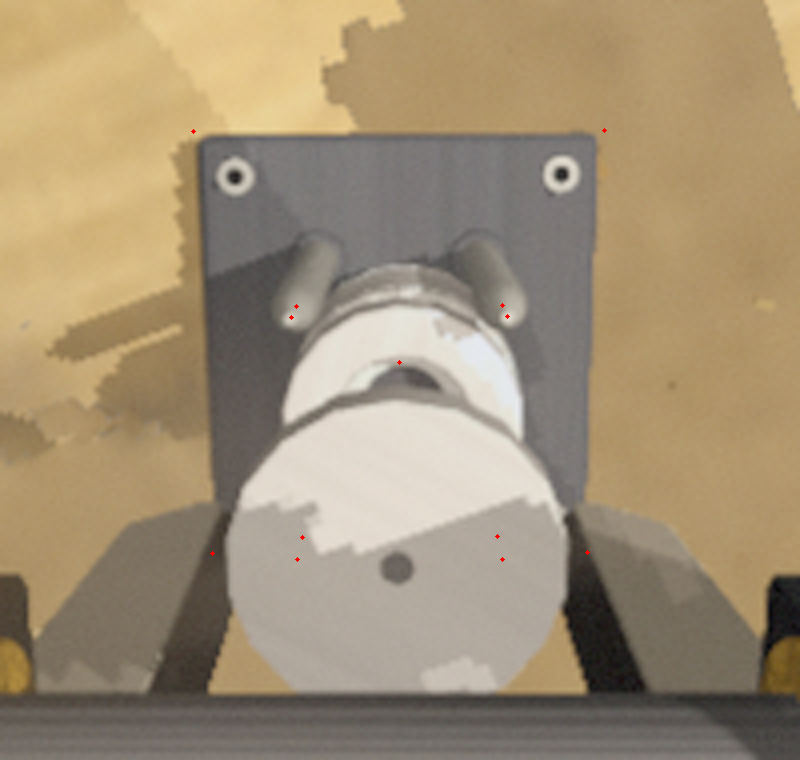

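Emit:
{"op": "carry_out", "data": {"motion": [-0.001,0.014,0.001,0,0,0,-1,0,0.014,0,0,0,0,-1,0,0.009,0,0,0,0,-1,0,0.003,0,0,0,0,-1,0,0,0,0,0,0,-1]}}

```text
t: 25.9
tool_pos: [0.487, 0.2112, 0.115]
orientation: [-1.554, 0.293, -0.288]
force: [0.4, -0.0, -0.4]
opening: 0.0491
```

```bash
python3 look.py d6
```

```text
[0.4871 0.2113 0.1152] 68.8 25.95 [ 0.002 -0.01  -0.011  0.     0.006  0.001] 0.0494 [ 0.2  0.8 -1.2] [0.0022 1.     0.003 ]
nest-TCP tool [-0.0017 -0.      0.0026]
```

View pics/d6z.png

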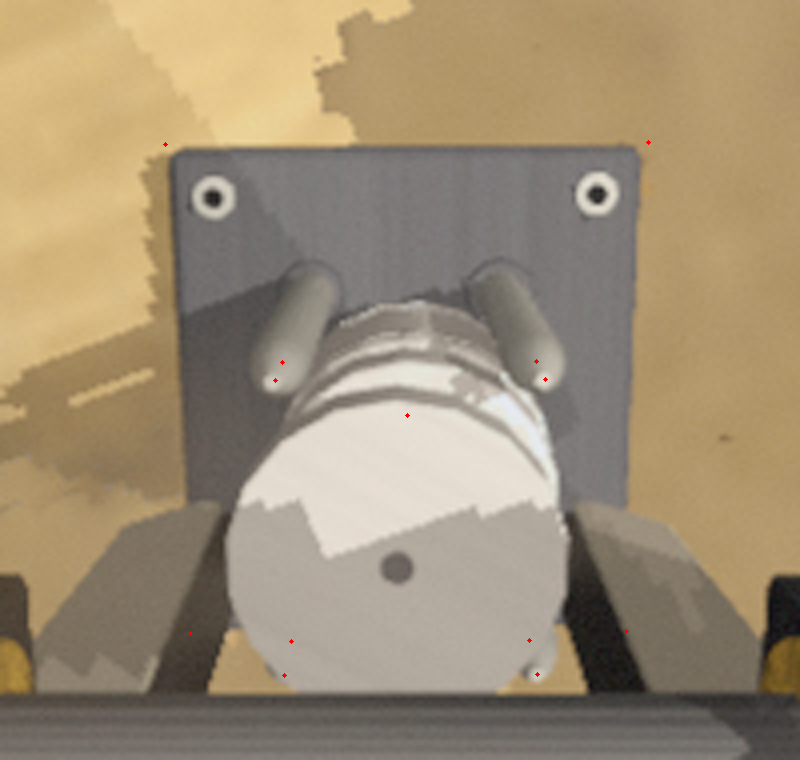

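Emit:
{"op": "carry_out", "data": {"motion": [0,0,0.002,0.1,0,-0.1,-1,0,0.001,0,0,0,0,-1,0,0.004,0,0,0,0,-1,0,0.002,0,0,0,0,-1,0,0,0,0,0,0,-1]}}

```text
t: 26.45
tool_pos: [0.4892, 0.2136, 0.1095]
orientation: [-1.551, 0.289, -0.292]
force: [0.2, 0.3, -0.8]
opening: 0.0491
```

```bash
python3 look.py d7
```

```text
[0.4892 0.2136 0.1095] 68.79 26.5 [-0.    -0.002 -0.003 -0.002  0.003 -0.   ] 0.0489 [-0.4  0.6 -0.8] [-0.0022  1.     -0.001 ]
nest-TCP tool [-0.0028 -0.     -0.0004]
```

View pics/d7z.png

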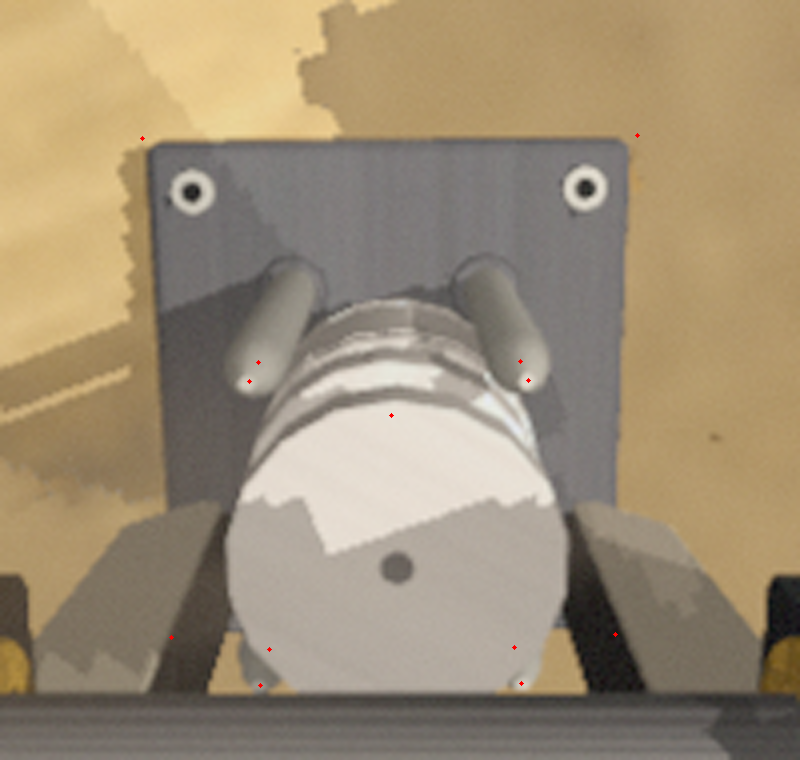

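Emit:
{"op": "carry_out", "data": {"motion": [-0.0015,0,-0.0008,0,0,0,-1,0,0.001,0,0,0,0,-1,0,0.002,0,0,0,0,-1,0,0.002,0,0,0,0,-1,0,0,0,0,0,0,-1]}}

```text
t: 27.0
tool_pos: [0.4875, 0.2134, 0.1044]
orientation: [-1.551, 0.288, -0.293]
force: [0.9, 0.6, -0.5]
opening: 0.0494
```

```bash
python3 look.py d8
```

```text
[0.4875 0.2135 0.1045] 68.79 27.05 [-0.    -0.001 -0.003 -0.     0.004 -0.   ] 0.0492 [ 0.2  0.3 -0.7] [-0.0026  1.     -0.0013]
nest-TCP tool [-0.0013 -0.      0.0004]
```

View pics/d8z.png

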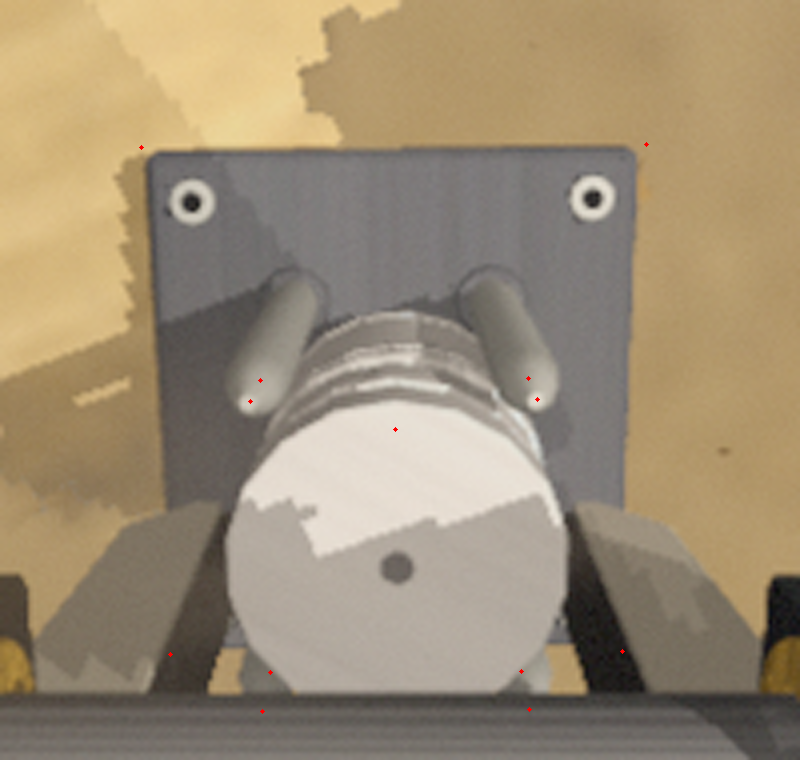

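Aligned. Down 8.5 mm to rest, then release.

Emit:
{"op": "carry_out", "data": {"motion": [0,0.002,0,0,0,0,-1,0,0.002,0,0,0,0,-1,0,0.002,0,0,0,0,-1,0,0.001,0,0,0,0,-1,0,0,0,0,0,0,-1]}}

```text
t: 27.55
tool_pos: [0.4876, 0.2134, 0.0968]
orientation: [-1.55, 0.288, -0.293]
force: [-0.2, -0.0, -0.5]
opening: 0.0494
```

Emit:
{"op": "carry_out", "data": {"motion": [0,0.001,0,0,0,0,-1,0,0.001,0,0,0,0,-1,0,0,0,0,0,0,-1,0,0,0,0,0,0,-1,0,0,0,0,0,0,-1]}}

```text
t: 28.05
tool_pos: [0.4882, 0.2137, 0.0969]
orientation: [-1.55, 0.287, -0.294]
force: [0.1, -0.4, -0.7]
opening: 0.049
```

Emit:
{"op": "carry_out", "data": {"motion": [0,0,0,0,0,0,-1,0,0,0,0,0,0,-1,0,0.001,0,0,0,0,-1,0,0.001,0,0,0,0,-1,0,0.001,0,0,0,0,-1]}}

```text
t: 28.55
tool_pos: [0.4884, 0.2137, 0.0964]
orientation: [-1.55, 0.287, -0.293]
force: [-5.4, -1.3, 9.3]
opening: 0.0492
```

```bash
python3 look.py d9
```

```text
[0.4884 0.2137 0.0964] 68.81 28.6 [-0.001 -0.001  0.     0.001  0.001 -0.001] 0.0495 [-4.3 -2.1 10.4] [-0.0037  1.     -0.0017]
nest-TCP tool [-0.0021 -0.     -0.0002]
```

View pics/d9z.png

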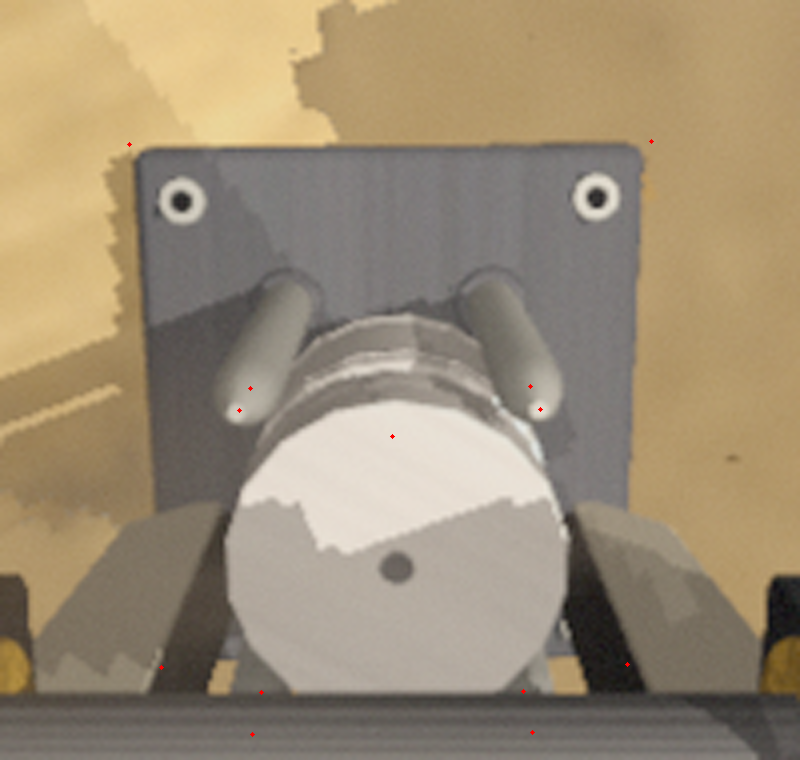

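Emit:
{"op": "carry_out", "data": {"motion": [0,0,0,0,0,0,0,0,0,0,0,0,0,0.2,0,0,0,0,0,0,0.42,0,0,0,0,0,0,0.42,0,-0.004,0,0,0,0,0.42]}}

```text
t: 29.1
tool_pos: [0.4881, 0.2136, 0.0999]
orientation: [-1.551, 0.288, -0.293]
force: [0.6, 0.2, -0.6]
opening: 0.0658
```

Emit:
{"op": "carry_out", "data": {"motion": [-0.001,-0.012,0,0,0,0.1,0.42,0,-0.02,0,0,0,0.1,0.42,0,-0.03,0,0.1,0,0,0.42,0,-0.01,0,0,0,0,0.42,0,0,0,0,0,0,0.42]}}

```text
t: 29.6
tool_pos: [0.4869, 0.214, 0.177]
orientation: [-1.548, 0.29, -0.29]
force: [0.6, 0.6, 0.1]
opening: 0.0662
```

```bash
python3 look.py e1
```

```text
[0.4868 0.2139 0.1764] 68.81 29.65 [-0.001  0.018  0.025 -0.002 -0.014 -0.   ] 0.0659 [0.9 0.4 1.3] [ 6.0e-04  1.0e+00 -3.3e-03]
nest-TCP tool [-0.0005  0.      0.0002]
```

View pics/e1z.png

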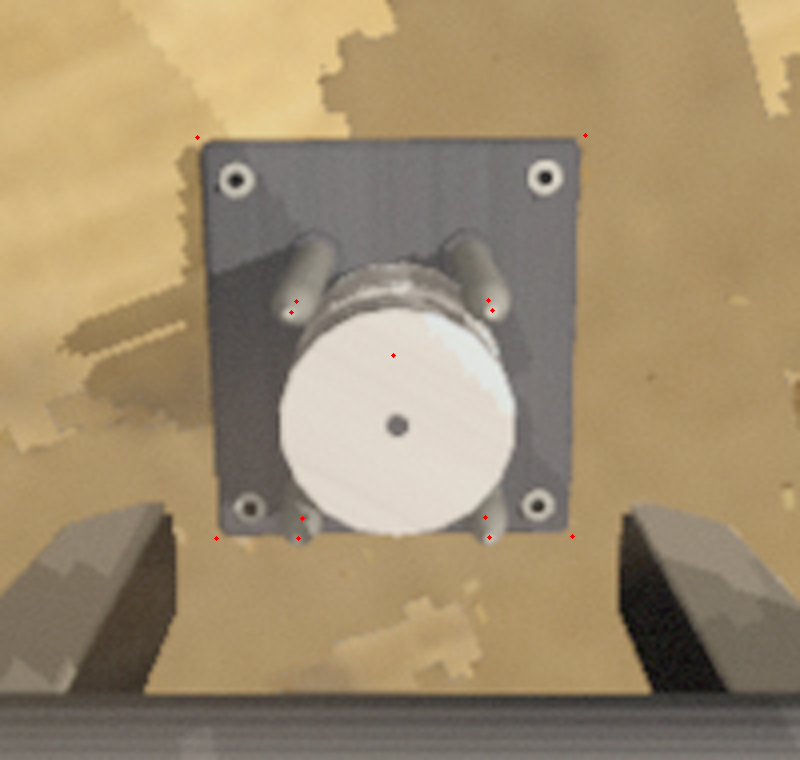

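Emit:
{"op": "carry_out", "data": {"motion": [0,0.025,0,-0.2,0,0,0.42,0,0.03,0,0,0,0,0.42,0,0.03,0,0,0,0,0.42,0,0.022,0,0,0,0,0.42,0,0.01,0,0,0,0,0.42]}}

```text
t: 30.15
tool_pos: [0.4858, 0.2138, 0.0529]
orientation: [-1.552, 0.291, -0.29]
force: [-0.4, -0.6, 0.6]
opening: 0.0658
```

Emit:
{"op": "carry_out", "data": {"motion": [0,0.004,0,0,0,0,0.42,0,0,0,0,0,0,0.42,0,0,0,0,0,0,0.42,0,0,0,0,0,0,0.42,0,0,0,0,0,0,0.42]}}

```text
t: 30.65
tool_pos: [0.4853, 0.2136, 0.0484]
orientation: [-1.552, 0.292, -0.289]
force: [-0.4, -0.6, 0.3]
opening: 0.0658
```

```bash
python3 look.py e2
```

```text
[0.4855 0.2137 0.0486] 68.81 30.7 [ 0.001  0.005  0.002  0.    -0.001 -0.001] 0.0658 [ 0.2 -0.8  0.7] [0.0016 1.     0.0013]
nest-TCP tool [ 0.0006 -0.      0.0009]
```

View pics/e2z.png

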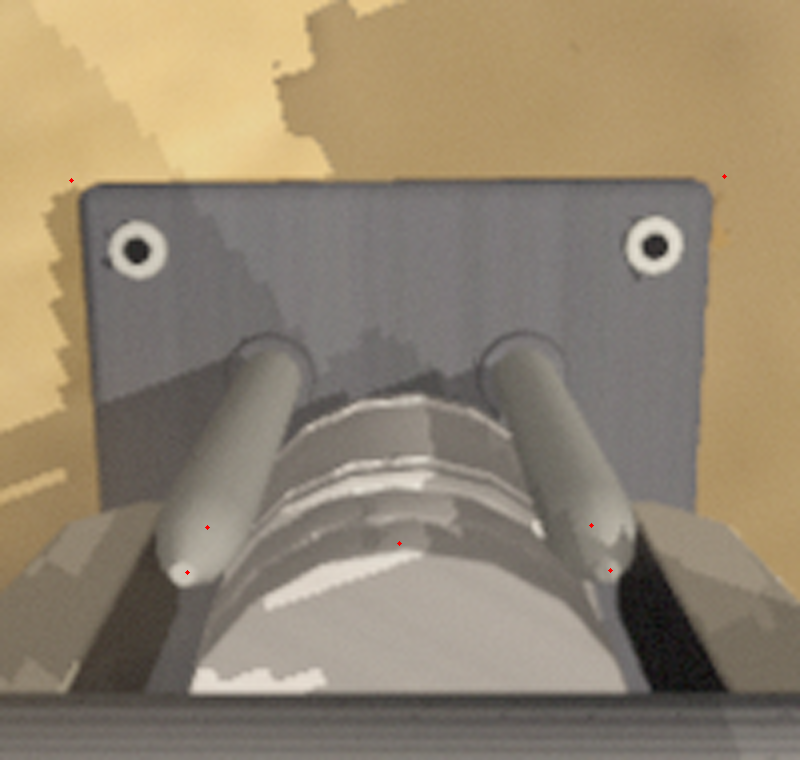

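Emit:
{"op": "carry_out", "data": {"motion": [0.0005,0.006,0.001,0.1,0,-0.1,0.42,0,0.003,0,0,0,0,0.42,0,0,0,0,0,0,0.42,0,0,0,0,0,0,0.42,0,0,0,0,0,0,0.42]}}

```text
t: 31.2
tool_pos: [0.4873, 0.2148, 0.0399]
orientation: [-1.55, 0.288, -0.292]
force: [-1.3, 0.0, -0.3]
opening: 0.0664
```

```bash
python3 look.py e3
```

```text
[0.4872 0.2148 0.0399] 68.81 31.25 [ 0.    -0.001  0.002 -0.001  0.    -0.001] 0.0659 [-0.4  1.1  1.2] [-0.002  1.    -0.002]
nest-TCP tool [-0.0006 -0.     -0.0008]
```

View pics/e3z.png

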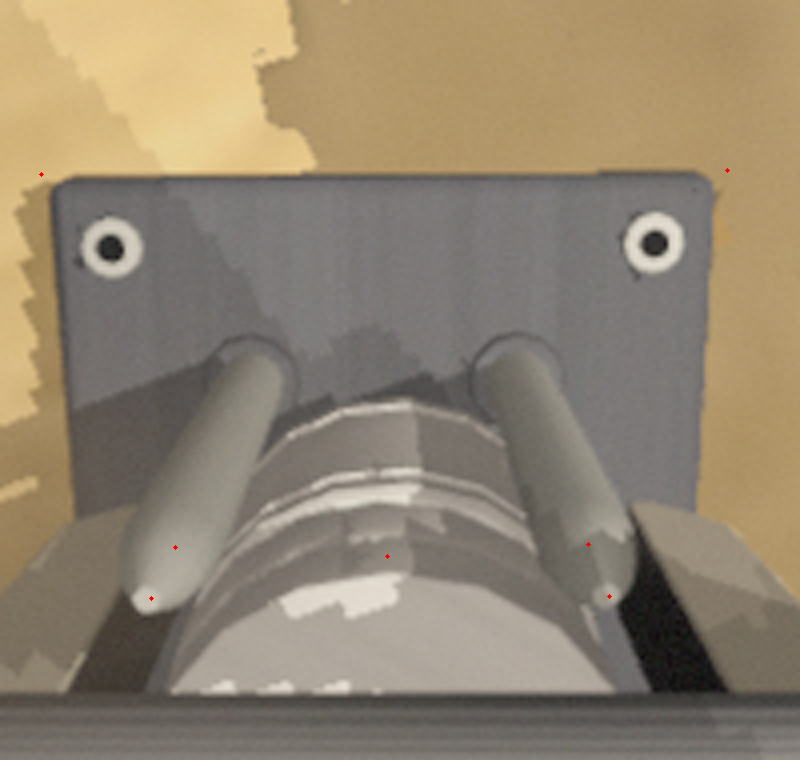

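Emit:
{"op": "carry_out", "data": {"motion": [0,0,0,0,0,0,0.25,0,0,0,0,0,0,0.15,0,0,0,0,0,0,0.1,0,0,0,0,0,0,0.06,0,0,0,0,0,0,0], "squeeze": 45}}

```text
t: 31.75
tool_pos: [0.4871, 0.2145, 0.04]
orientation: [-1.55, 0.288, -0.292]
force: [-1.8, 0.5, -0.3]
opening: 0.0494
```

Emit:
{"op": "carry_out", "data": {"motion": [0,0,0,0,0,0,-0.5,0,0,0,0,0,0,-1,0,0,0,0,0,0,-1,0,0,0,0,0,0,-1,0,0,0,0,0,0,-1]}}

```text
t: 32.25
tool_pos: [0.4871, 0.2145, 0.04]
orientation: [-1.55, 0.288, -0.292]
force: [-0.2, -1.6, 0.4]
opening: 0.0495
```

```bash
python3 look.py e4
```

```text
[0.4871 0.2145 0.04  ] 68.81 32.3 [-0.     0.001  0.001  0.002 -0.001  0.001] 0.0498 [-0.6 -0.7  0.3] [-0.0019  1.     -0.0014]
nest-TCP tool [-0.0006 -0.     -0.0004]
```

View pics/e4z.png

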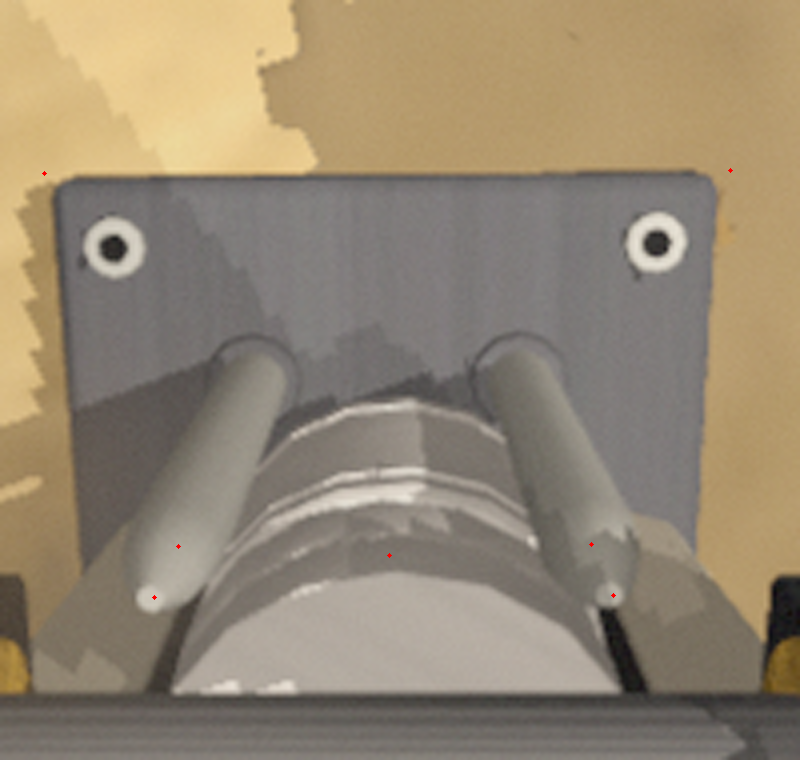

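Emit:
{"op": "carry_out", "data": {"motion": [0,-0.002,0,0,0,0,-1,0,-0.003,0,0,0,0,-1,0,-0.004,0,0,0,0,-1,0,-0.004,0,0,0,0,-1,0,-0.003,0,0,0,0,-1]}}

```text
t: 32.8
tool_pos: [0.4857, 0.2142, 0.0557]
orientation: [-1.551, 0.291, -0.29]
force: [0.1, -0.5, -2.7]
opening: 0.0498
```

```bash
python3 look.py e5
```

```text
[0.4861 0.2144 0.0563] 68.82 32.85 [-0.002  0.004 -0.004 -0.001 -0.015  0.   ] 0.0497 [-0.2 -0.1 -2.7] [-2.e-04  1.e+00 -3.e-04]
nest-TCP tool [0.0003 0.     0.    ]
```

View pics/e5z.png

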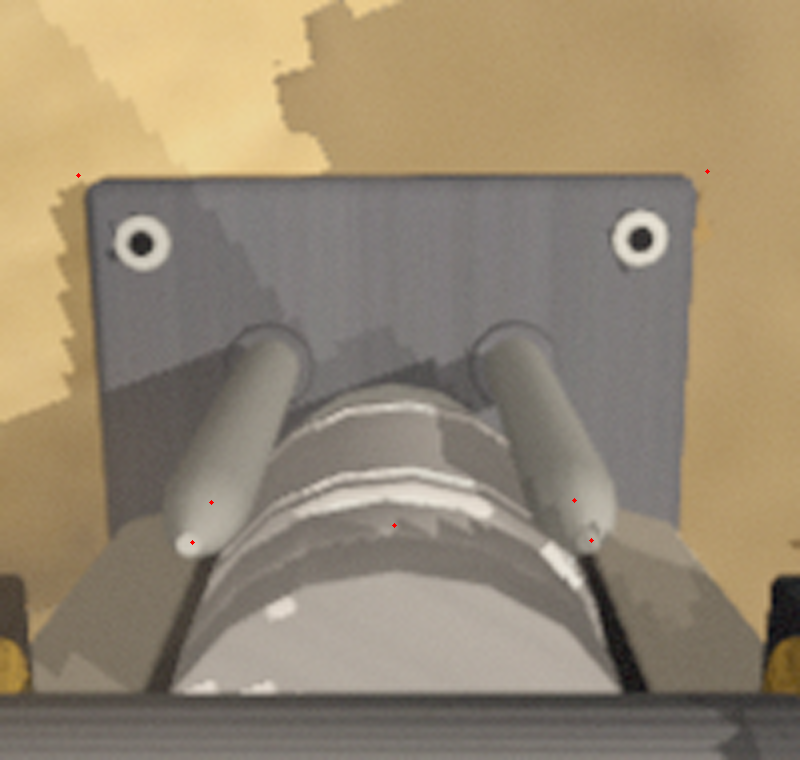

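Emit:
{"op": "carry_out", "data": {"motion": [0,-0.003,0,0,0,0,-1,0,-0.004,0,0,0,0,-1,0,-0.004,0,0,0,0,-1,0,-0.004,0,0,0,0,-1,0,-0.004,0,0,0,0,-1]}}

```text
t: 33.35
tool_pos: [0.4859, 0.2143, 0.0767]
orientation: [-1.551, 0.29, -0.29]
force: [0.3, -0.1, -2.8]
opening: 0.0496
```

Emit:
{"op": "carry_out", "data": {"motion": [0,-0.004,0,0,0,0,-1,0,-0.004,0,0,0,0,-1,0,-0.004,0,0,0,0,-1,0,-0.004,0,0,0,0,-1,0,-0.003,0,0,0,0,-1]}}

```text
t: 33.85
tool_pos: [0.4861, 0.2144, 0.0978]
orientation: [-1.551, 0.29, -0.29]
force: [0.6, 0.7, -2.4]
opening: 0.0494
```

```bash
python3 look.py e6
```

```text
[0.4864 0.2145 0.0983] 68.81 33.9 [-0.     0.004  0.001 -0.001 -0.014  0.001] 0.0494 [ 0.8  0.1 -2.4] [-9.e-04  1.e+00 -9.e-04]
nest-TCP tool [ 0.0001 -0.     -0.0001]
```

View pics/e6z.png

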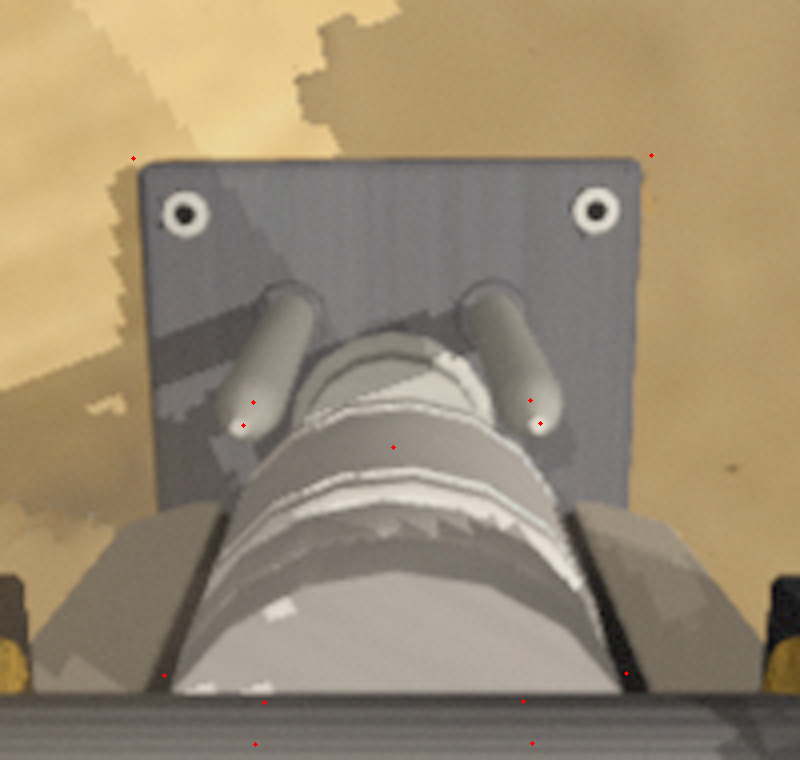

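Emit:
{"op": "carry_out", "data": {"motion": [0,-0.004,0,0,0,0,-1,0,-0.004,0,0,0,0,-1,0,-0.004,0,0,0,0,-1,0,-0.004,0,0,0,0,-1,0,-0.004,0,0,0,0,-1]}}

```text
t: 34.4
tool_pos: [0.4859, 0.2143, 0.1193]
orientation: [-1.551, 0.29, -0.29]
force: [-0.2, 0.6, -3.2]
opening: 0.0495
```

Emit:
{"op": "carry_out", "data": {"motion": [0,-0.004,0,0,0,0,-1,0,-0.004,0,0,0,0,-1,0,-0.004,0,0,0,0,-1,0,-0.004,0,0,0,0,-1,0,-0.004,0,0,0,0,-1]}}

```text
t: 34.9
tool_pos: [0.4859, 0.2143, 0.1412]
orientation: [-1.551, 0.29, -0.29]
force: [0.2, -0.6, -2.8]
opening: 0.0496
```

Emit:
{"op": "carry_out", "data": {"motion": [0,-0.004,0,0,0,0,-1,0,-0.004,0,0,0,0,-1,0,-0.003,0,0,0,0,-1,0,-0.002,0,0,0,0,-1,0,-0.001,0,0,0,0,-1]}}

```text
t: 35.4
tool_pos: [0.4862, 0.2144, 0.1571]
orientation: [-1.551, 0.289, -0.291]
force: [-0.2, 0.2, -3.1]
opening: 0.0498
```

```bash
python3 look.py e7; python3 -c "
from h import *
im,c=snap('side','e7s'); cv2.imwrite('pics/e7sz.png',cv2.resize(im[100:180,270:350],None,fx=7,fy=7,interpolation=cv2.INTER_CUBIC))"
```

```text
[0.4863 0.2144 0.1572] 68.81 35.45 [ 0.     0.002  0.004  0.003 -0.006  0.001] 0.0494 [ 0.4 -0.8 -1.6] [-9.e-04  1.e+00 -9.e-04]
nest-TCP tool [ 0.0001  0.     -0.    ]
```

View pics/e7z.png

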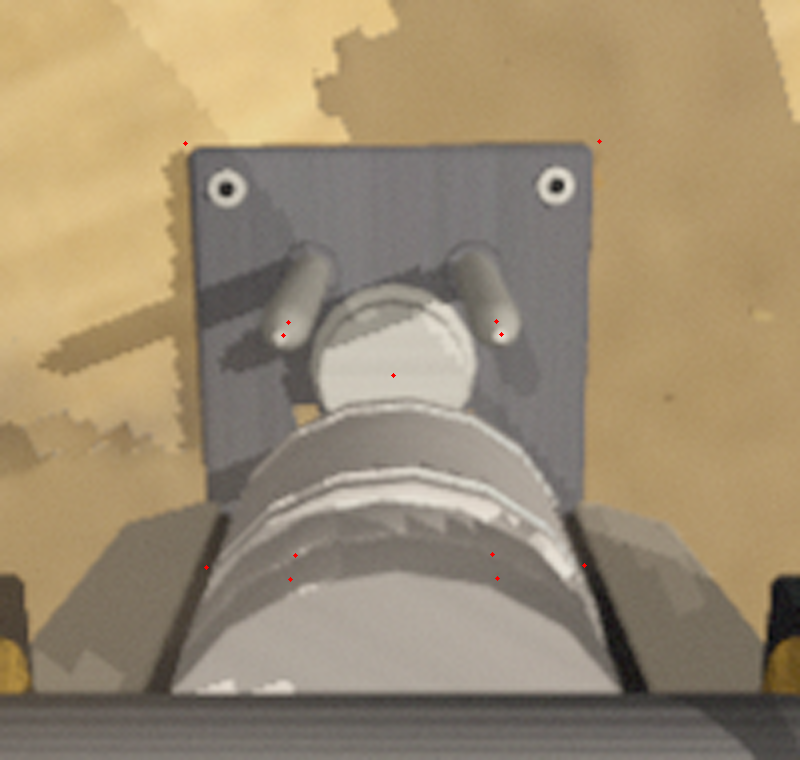

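View pics/e7sz.png

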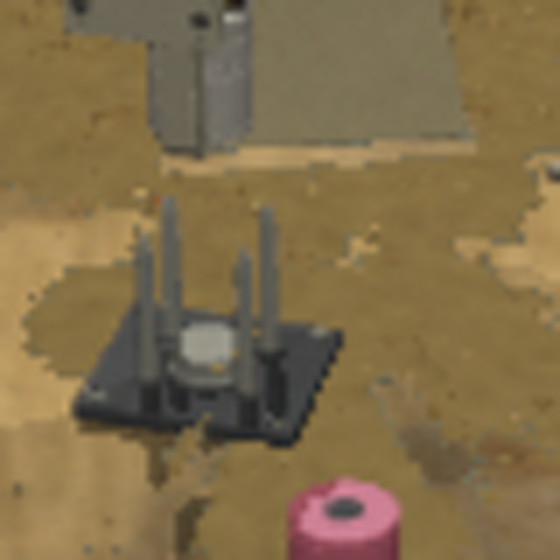

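Emit:
{"op": "carry_out", "data": {"motion": [0,0,0,0,0,0,-1,0,0,0,0,0,0,-1,0,0,0,0,0,0,-1,0,0,0,0,0,0,-1,0,0,0,0,0,0,-1]}}

```text
t: 36.0
tool_pos: [0.4857, 0.2142, 0.1562]
orientation: [-1.551, 0.29, -0.29]
force: [0.2, 0.3, -3.0]
opening: 0.0494
```

Emit:
{"op": "carry_out", "data": {"motion": [0,0,0,0,0,0,-1,0,0,0,0,0,0,-1,0,0,0,0,0,0,-1,0,0,0,0,0,0,-1,0,0,0,0,0,0,-1]}}

```text
t: 36.5
tool_pos: [0.4857, 0.2142, 0.1561]
orientation: [-1.551, 0.291, -0.29]
force: [-0.2, -0.4, -2.9]
opening: 0.0494
```

Emit:
{"op": "carry_out", "data": {"motion": [0,0,0,0,0,0,-1,0,0,0,0,0,0,-1,0,0,0,0,0,0,-1,0,0,0,0,0,0,-1,0,0,0,0,0,0,-1]}}

```text
t: 37.0
tool_pos: [0.4857, 0.2142, 0.1561]
orientation: [-1.551, 0.29, -0.29]
force: [0.1, -0.2, -2.2]
opening: 0.0496
```

Emit:
{"op": "carry_out", "data": {"motion": [0,0,0,0,0,0,-1,0,0,0,0,0,0,-1,0,0,0,0,0,0,-1,0,0,0,0,0,0,-1,0,0,0,0,0,0,-1]}}

```text
t: 37.5
tool_pos: [0.4857, 0.2142, 0.1561]
orientation: [-1.551, 0.29, -0.29]
force: [0.6, -0.2, -2.4]
opening: 0.0496
```

Emit:
{"op": "carry_out", "data": {"motion": [0,0,0,0,0,0,-1,0,0,0,0,0,0,-1,0,0,0,0,0,0,-1,0,0,0,0,0,0,-1,0,0,0,0,0,0,-1]}}

```text
t: 38.0
tool_pos: [0.4857, 0.2142, 0.1561]
orientation: [-1.551, 0.29, -0.29]
force: [0.1, 0.1, -3.3]
opening: 0.0496
```

```bash
python3 look.py e8; python3 -c "
from h import *
im,c=snap('top','e8t')
cv2.imwrite('pics/e8tz.png',cv2.resize(im[100:290,150:480],None,fx=2.4,fy=2.4,interpolation=cv2.INTER_CUBIC))
a=cv2.imread('pics/e7.png').astype(int);b=cv2.imread('pics/e8.png').astype(int); print(np.abs(a-b)[215:270,270:370].mean())"
```

```text
[0.4857 0.2142 0.1561] 68.81 38.05 [-0.002 -0.002 -0.001 -0.001 -0.003  0.002] 0.0494 [ 0.6  0.3 -3.4] [4.e-04 1.e+00 1.e-04]
nest-TCP tool [ 0.0006 -0.      0.0003]
3.0988484848484847
```

View pics/e8tz.png

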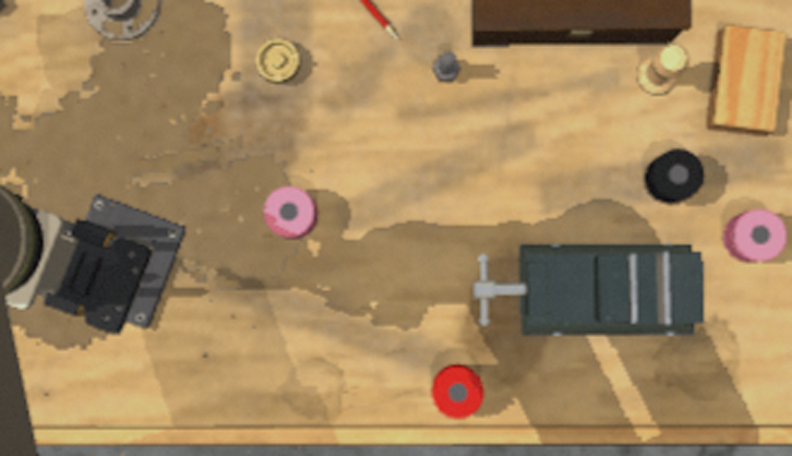

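View pics/e8z.png

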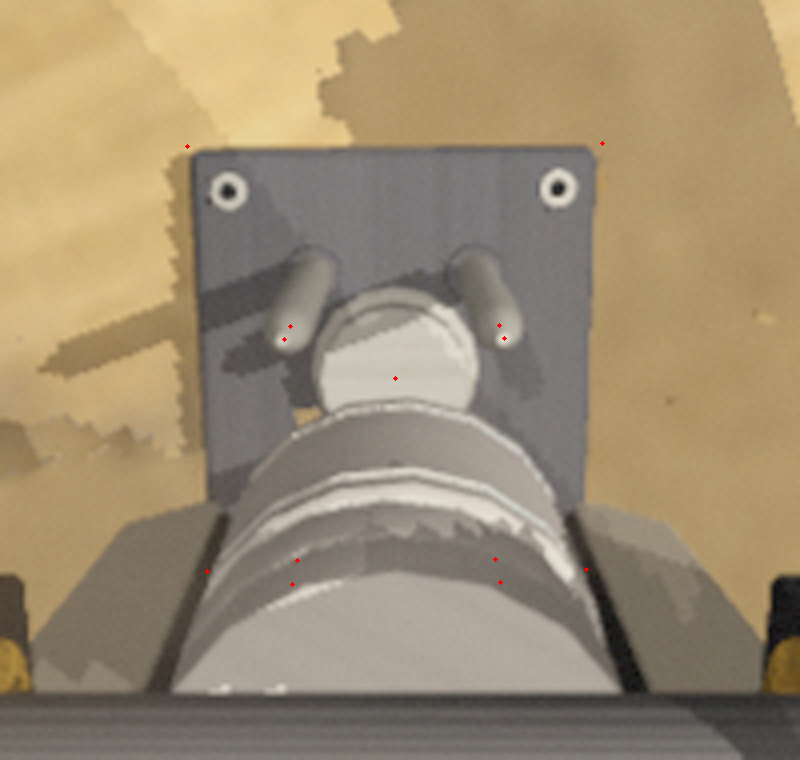

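Stable for more than 2 s, level, and the bystanders are where they were. Handing in.

```bash
python3 -c "
from plant import robot
print(robot.close_job())"
```

```text
the job is handed in; nothing more can be done
None
```

The stack is built and held: I placed the aluminium body, spacer and disc in the nest in that order, letting go of each. I then gripped the body at 45 N, lifted it straight up, and handed the job in while holding it. The job took about 38 s of the 72 s allowed.

**Final checks:**
- **Height:** the TCP was at z = 0.156 m, which puts the body's underside at about 0.138 m, roughly 48 mm above the pin tops.
- **Hold:** the tool was level to under 0.1° and the pose did not change for more than 2 s.
- **Load:** the force reading was about −3 N, matching the stack's weight.
- **Stack:** the last wrist view shows the spacer and disc still lying flat on the body, unchanged since the grip. Part of the disc's top was hidden by the gripper's bar, so I could not check all of it.
- **Bystanders:** the wheel, bolt, wooden foot and look-alikes look untouched in the last top picture.

**Disagreements:**
- The top camera placed the nest about 4 mm off in y from the wrist camera. I used the wrist camera, and its predicted pin tips matched what I saw.
- The first grip on the body measured about 3 mm off centre along the tool's x, against about 1 mm expected. I allowed for that when placing it, and it went in without any noticeable contact force.
- The side camera could not confirm squareness, because the gripper hid the stack.

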